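# Let the enlarger head down off its ratchet winch

### The arm

A 6-joint arm with a two-finger parallel gripper is mounted at the origin on the work surface. World frame = base frame: x ahead of the robot, y to its left, z up, the work surface at z = 0. Lengths are in m, angles in rad, forces in N, time in s.
With the tool pointing down it reaches from about 0.275 to 0.825 m from the base axis. Payload 5.2 kg.
Tool frame: the origin (TCP) lies midway between the tips of the shut fingers; the grasp point (between the pads) lies manip.grip_depth behind it (manip.grip_depth is the distance from the TCP to the grasp point, in m); z points along the fingers, y is the line along which they close (so a half turn about z gives the same grasp; the last joint's range is limited). The gripper opens to 93 mm and grips with 3 to 60 N. Pads are 15 mm wide; open, the fingers measure 128 mm over their backs; the gripper's body (75 mm by 188 mm) begins 65 mm behind the grasp point.
Start: joints at [1.124, 0.259, 1.535, -0, 1.348, -0.203], TCP at [0.133, 0.534, 0.219] pointing down, gripper open.
Joint ranges: [-3.14, 3.14], [-0.91, 2.08], [0.19, 2.58], [-1.22, 4.36], [0.22, 2.71], [-3.12, 3.12]. Speed limits (rad/s): [2.57, 2.57, 3.14, 3.14, 3.14, 3.14].

### API

Orientations are given as [roll, pitch, yaw] about the fixed x, y, z axes, in that order (R = Rz(yaw) Ry(pitch) Rx(roll)).
In Python, from plant import manip gives the robot as it stands. The module is installed in compiled form; this text tells all that it offers.
- The arm moves only by the tool arm_command, never from a script. Its argument "deltas" is a list of rows, each a list of 7 numbers: the shift along the tool's x, y, z scaled (see below), then the turn, a rotation vector about the tool's x, y, z scaled (see below), then the opening, from 0 (shut) to 1 (fully open). A call has 1 to 5 rows; each row is the pose to reach, as a shift and turn from the pose commanded when the call began, along the tool's axes at that moment; what a row does not reach only later rows make up. The controller multiplies each number of a shift by 40 cm and each number of a turn by 120 degrees. A row lasts 1/8 s, in which the tool goes at most 62.5 mm and 10.7 degrees, less where a joint would pass 70% of its speed; a pose out of reach is approached as far as the arm can. A call with a number of a shift or a turn outside -1 to 1 is refused whole. A call with a gripper value outside its range is refused whole. The fingers move at their own pace and stop on an object; the grip force is fixed at half the most. Time passes only in rows, so rows that repeat a pose let the fingers close. It gives the time, the measured TCP pose, the force, the opening and the grip force at its end, in the units of the state.
- manip.sense(): the state, without advancing time (a new reading comes with each control period).
- manip.get_image(name): name is "scene" or "side" or "wrist"; returns a dict with "color" (400x640x3 uint8, blue, green, red), "fx", "fy", "cx", "cy" (pixels), "xyz" and "attitude" of the camera in the world; the wrist camera has in their place "T_tool_cam" (4x4, takes a point from camera to tool coordinates, whose origin is the TCP and whose axes are the flange's). Camera axes: x right, y up, looking along -z (the intrinsics and any distortion apply to the point x, -y, -z); pixel columns grow to the right and rows downward; lengths in m; the calibration is good to about 2 mm. A picture is of the moment at which its call begins: read the wrist's pose just before it. There is no depth.
- manip.close_job(): hands the job in; it is judged then, once.
The state is a dict: "time_s": time; "qpos": joint angles; "joint_velocities": joint speeds; "tau": joint torques, N m; "tcp_pos": TCP position; "orientation": TCP orientation; "ft_force": force on the tool from outside, world axes, zero at the start; "ft_torque": the same for the moment, N m; "opening": opening from 0.0 (shut) to 1.0 (fully open); "finger_force": force on a finger pad.
Only numpy, scipy, OpenCV 4.12 (cv2) and the standard library are available. Lean on these libraries where they do the work, as an engineer would, in place of code of your own. Each camera call takes 0.05 s, during which the arm holds its last target. There are 200 camera calls.

### The job

The enlarger's head is hanging on the ratchet of its hand winch. Flick the pawl's thumb lever over to the off side, take the weight on the crank so that the pawl springs clear of the wheel, then ease the crank back and let the head down gently until its weight rests on the cork strips on the pine frame, without letting it run down by itself or forcing it onto them. Do not handle the head itself, and leave the other things on the bench where they are.

Things in the scene. Friction and masses are not known exactly. Their poses are not given: they have to be found in the camera images.
- stand: enlarger stand fixed to the bench: baseboard 360 x 500 x 28 mm, 44 mm square column (470 mm high), hand winch. Origin on the bench under the column. y: level from the column along the winch shaft (160 mm up) to the crank; z up. Winch cheeks y 100-156 mm, 216 mm high; ratchet wheel (radius 44) and pawl y 159-169; lever; crank. The head, on the -y side, pulls the wheel's top towards +x.
- head: enlarger head, white lamp-house on a black body, square bottom plate 150 x 150 mm, 197 mm high above it. Origin: centre of the plate's underside. Weighs 19 to 28 N. Slides up and down the column, geared to the winch shaft by a rack. It may not run faster than 0.06 m/s, bear on anything with over 80 N, nor be touched by the robot.
- frame: square pine frame fixed on the baseboard under the head, outside 176 x 176 mm, sides 28 mm thick, 80 mm high. Origin: centre of its underside. On two opposite sides lie cork packing strips for the head to rest on; how far they stand above the pine is not measured and differs each time, from 4 to 24 mm.
- drum (a joint): angle of drum, ratchet wheel (12 teeth) and crank, rad: 0 at the start, held by the pawl; grows as the head is wound up (top of wheel and crank go to the stand's -x), falls as it is let down (top goes to +x); 14 mm of head for each rad.
- pawl_lever (a joint): angle of the thumb lever, rad: 0 = on, leaning 0.35 rad to the stand's -x, pawl sprung into the wheel; 0.7 = off (0.6 is enough), leaning as far to +x, pawl sprung out. Stays where it is left. With the wheel's load on it the pawl stays trapped in its tooth even with the lever off; it jumps out once the crank is wound up by about 0.1 rad.
- lever_knob (a point): centre of the thumb lever's round knob, 16 mm thick and 26 mm long along the stand's y, about 250 mm above the bench, 50 mm from its pin (stand x 45 mm, height 205 mm). Push it from the -x side to +x through some 34 mm, nearly level, with about 3 N; a hard stop ends its travel.
- pawl_nose (a point): nose of the pawl: 197 mm above the bench when in its tooth, over 206 mm when clear of the wheel; it rises some 15 mm when it springs out.
- hub (a point): point on the axis of the shaft and crank, at the middle of the grip's length: 263 mm from the column's axis along the stand's y, 160 mm above the bench.
- grip_mid (a point): middle of the crank's grip, a black rod 25 mm thick and 90 mm long, parallel to the shaft, 65 mm from its axis, turning freely on its pin; the crank arm is at its inner end. The crank's angle on the shaft differs each time. Holding the head takes 3 to 8 N here, square to the arm; once the head has landed, each further 1 N presses it down with 4.6 N.
- lens: bystander: a black lens 60 mm across and 42 mm high on the baseboard. Origin: centre of its underside.
- peg_a: bystander: a wooden clothes peg 72 mm long on the baseboard. Origin: centre of its underside.
- peg_b: bystander: a wooden clothes peg 72 mm long on the bench. Origin: centre of its underside.
- tape_roll: bystander: a roll of grey tape lying flat, 110 mm across, 48 mm high. Origin: centre of its underside.
- lens_panel: bystander: an aluminium lens panel, 85 mm square, 13 mm high. Origin: centre of its underside.
- neg_carrier: bystander: a black negative carrier, 85 mm square, 20 mm high. Origin: centre of its underside.
- screwdriver: bystander: a screwdriver lying on the bench. Origin: centre of its underside.
- spirit_level: bystander: a spirit level 400 mm long, 48 mm high, standing on its edge. Origin: centre of its underside.

How it is judged:
By the outcome, as a careful person would: the job done as asked, in the order asked, and still so for the second after the job is handed in, with the robot touching nothing.
It also fails if it takes over 72 s, if anything falls off the work surface, if the arm or the gripper's body presses on something with over 40 N, if the wrist force passes 120 N, or if a joint passes its speed limit or range.

## Working session

There is one attempt and no reset: what is moved stays moved. The work goes in short steps, Python scripts to look and compute and a tool call to move; the robot and the scene stay as the last step left them, time stands still between calls to the robot, and variables do not carry over. Pictures are saved under pics/ and viewed, at most 10 in all, crops included, and the job is handed in when it is done.

Besides the shell and the picture viewer there is one more tool, called as name([rows], argument=value, ...), one row to a line, values as JSON. arm_command: Moves the arm, as the interface text tells. Its arguments: {"type":"object","properties":{"deltas":{"type":"array","items":{"type":"array","items":{"type":"number"}}}},"required":["deltas"]}

```bash
mkdir -p pics
python3 - <<'E'
from plant import manip
import cv2,numpy as np
print(manip.sense()); print(manip.grip_depth)
for n in("scene","side"):
    d=manip.get_image(n); cv2.imwrite(f"pics/{n}0.png",d["color"]); np.save(f"pics/{n}0.npy",d,allow_pickle=True)
    print(n,{k:v for k,v in d.items() if k!="color"})
E
```

```text
{'time_s': 0.0, 'qpos': array([ 1.12417459e+00,  2.59336345e-01,  1.53604618e+00,  7.94725727e-06,
        1.34799226e+00, -2.02815708e-01]), 'joint_velocities': array([ 0.00042492,  0.00013152, -0.00083622,  0.00125105,  0.00187399,
        0.00027932]), 'tau': array([-1.35994502e-03, -4.37317622e+01, -2.84000409e+01,  7.17291632e-02,
        4.13269876e-02, -1.67714488e-04]), 'tcp_pos': array([0.13251897, 0.53325297, 0.21783609]), 'orientation': array([-3.13984861e+00, -3.66560348e-04,  2.89778454e+00]), 'ft_force': array([ 0.62181314, -0.10045424, -0.07398991]), 'ft_torque': array([-0.03097423,  0.0314625 ,  0.05473864]), 'finger_force': 0.0, 'opening': 0.9977830384607905}
0.0188
scene {'fx': 402.3771546377459, 'fy': 402.3771546377459, 'cx': 320.6952113368198, 'cy': 195.1548439621784, 'xyz': array([1.26814972, 0.27018696, 0.81582261]), 'attitude': array([ 0.87450408, -0.01037816,  1.8657739 ])}
side {'fx': 462.6600638688646, 'fy': 462.6600638688646, 'cx': 317.69547659898353, 'cy': 195.3378430598435, 'xyz': array([0.49084617, 0.95124616, 0.71871386]), 'attitude': array([ 1.01969591, -0.01094533, -3.07962731])}
```

View pics/scene0.png

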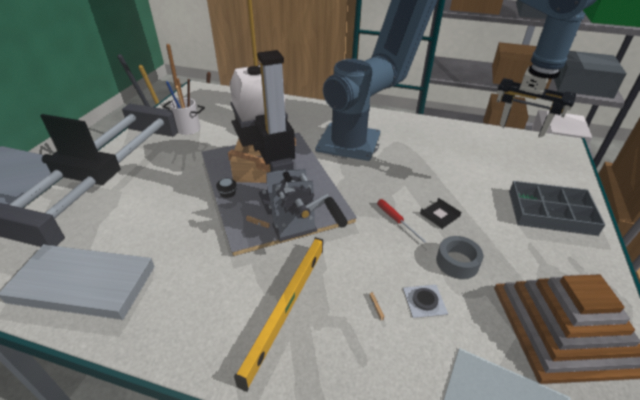

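View pics/side0.png

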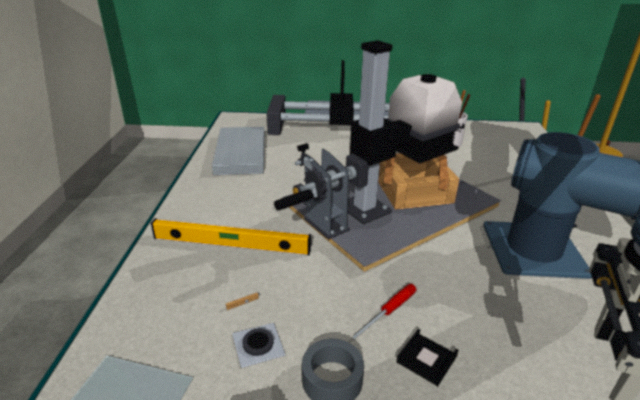

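```bash
cat > h.py <<'E'
import numpy as np,cv2
from scipy.spatial.transform import Rotation as R
def cam(d,tool=None):
    if "T_tool_cam" in d:
        T=tool@d["T_tool_cam"]; return T[:3,3],T[:3,:3]
    return np.array(d["xyz"]),R.from_euler("xyz",d["attitude"]).as_matrix()
def ray(d,u,v,tool=None):
    c,M=cam(d,tool); r=M@np.array([(u-d["cx"])/d["fx"],-(v-d["cy"])/d["fy"],-1]); return c,r/np.linalg.norm(r)
def plane(d,u,v,z,tool=None):
    c,r=ray(d,u,v,tool); return c+r*(z-c[2])/r[2]
def tri(*rs):
    A=sum(np.eye(3)-np.outer(r,r) for c,r in rs); b=sum((np.eye(3)-np.outer(r,r))@c for c,r in rs)
    p=np.linalg.solve(A,b); return p,[np.linalg.norm((np.eye(3)-np.outer(r,r))@(p-c)) for c,r in rs]
def proj(d,p,tool=None):
    c,M=cam(d,tool); q=M.T@(np.array(p)-c); return d["cx"]+d["fx"]*q[0]/-q[2], d["cy"]-d["fy"]*q[1]/-q[2]
def toolT(s):
    T=np.eye(4); T[:3,:3]=R.from_euler("xyz",s["orientation"]).as_matrix(); T[:3,3]=s["tcp_pos"]; return T
E
python3 - <<'E'
from h import *
s=np.load("pics/scene0.npy",allow_pickle=True).item(); d=np.load("pics/side0.npy",allow_pickle=True).item()
for u,v in[(237,250),(354,220),(203,152),(313,135)]: print("scene base",plane(s,u,v,.028).round(3))
for u,v in[(363,268),(499,203)]: print("side base",plane(d,u,v,.028).round(3))
print("col top",tri(ray(s,270,56),ray(d,377,45)))
a=cv2.resize(s["color"][160:260,220:370],(780,520),interpolation=cv2.INTER_CUBIC)
b=cv2.resize(d["color"][130:240,260:400],(780,590)[:2],interpolation=cv2.INTER_CUBIC)
m=np.hstack([cv2.resize(a,(400,267)),cv2.resize(b,(400,314))[:267]])
cv2.imwrite("pics/cs.png",a);cv2.imwrite("pics/cd.png",b)
E
```

```text
scene base [ 0.644 -0.14   0.028]
scene base [0.441 0.126 0.028]
scene base [ 0.264 -0.455  0.028]
scene base [ 0.039 -0.125  0.028]
side base [0.431 0.136 0.028]
side base [ 0.044 -0.171  0.028]
col top (array([ 0.42182786, -0.10556198,  0.4658913 ]), [np.float64(0.0006438798052906749), np.float64(0.0006438798052906735)])
```

View pics/cs.png

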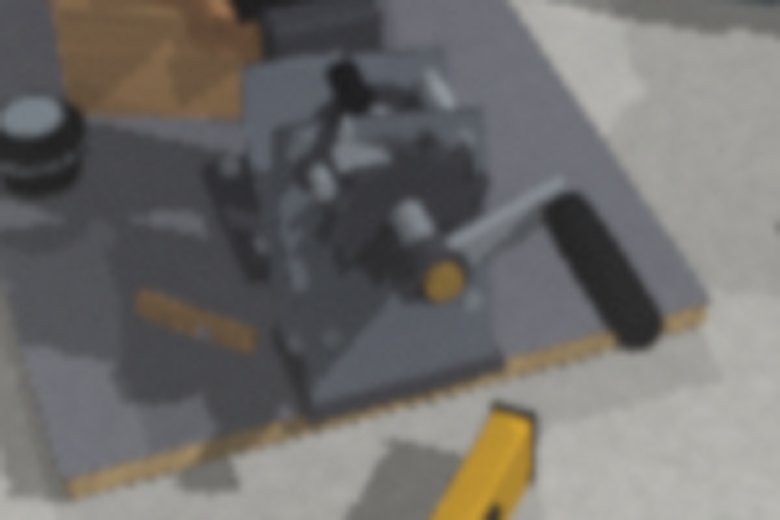

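View pics/cd.png

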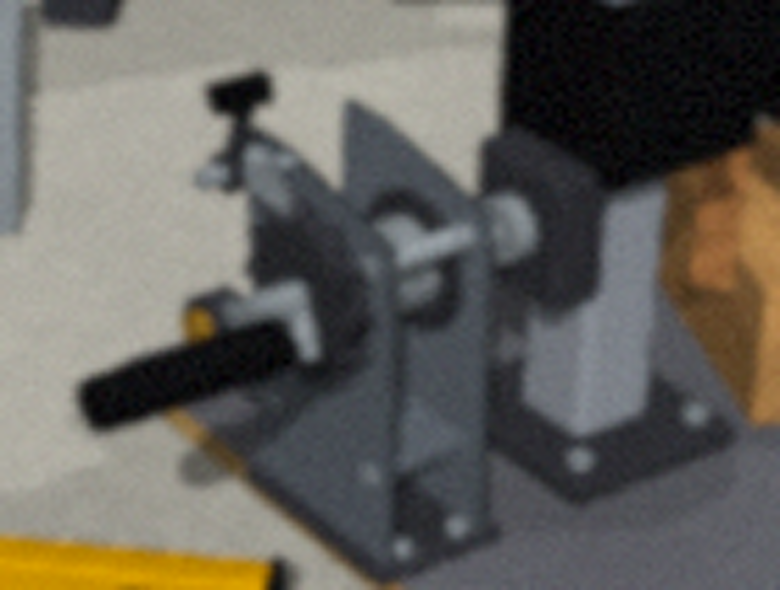

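Run:
```python
from h import *
s=np.load("pics/scene0.npy",allow_pickle=True).item(); d=np.load("pics/side0.npy",allow_pickle=True).item()
S=lambda u,v:ray(s,220+u/5.2,160+v/5.2)
D=lambda u,v:ray(d,260+u/5.571,130+v/5.364)
P={}
for n,a,b in[("knob",(349,87),(239,92)),("grip",(603,268),(190,372)),("gin",(568,205),(285,350)),("gout",(640,333),(97,398)),("cap",(445,282),(203,322))]:
    P[n],e=tri(S(*a),D(*b)); print(n,P[n].round(4),np.round(e,4))
col=np.array([.4218,-.1056])
ang=np.arctan2(*(P["cap"][:2]-col)[::-1]); print("yaw of y",ang, np.linalg.norm(P["cap"][:2]-col))
g=P["gout"]-P["gin"]; print("grip dir",np.arctan2(g[1],g[0]),np.linalg.norm(g),g)
for a in(ang,):
    y=np.array([np.cos(a),np.sin(a)]);x=np.array([y[1],-y[0]])
    for n,p in P.items(): print(n,(p[:2]-col)@x,(p[:2]-col)@y,p[2])
```

```text
knob [ 0.5804 -0.014   0.2526] [0.001 0.001]
grip [0.5892 0.1076 0.1854] [0.0013 0.0013]
gin [0.553  0.0816 0.1838] [0.0008 0.0008]
gout [0.6232 0.1328 0.1858] [0.003 0.003]
cap [0.5932 0.0331 0.1623] [0.0033 0.0033]
yaw of y 0.6806254835731893 0.22048342773231033
grip dir 0.6308141226408437 0.08693388709128488 [0.07018411 0.05125983 0.00203015]
knob 0.028589405222490608 0.1808979981767745 0.25255943355836613
grip -0.06029422138384196 0.26427245961161233 0.18542715744443727
gin -0.06291009687831928 0.21973171263945918 0.18375049675279354
gout -0.0585827725769908 0.30653409433366996 0.1857806498021831
cap -6.429063344865774e-18 0.22048342773231033 0.16233956965901336
```

```bash
cat >> h.py <<'E'
col=np.array([.4218,-.1056]); A=.677
yv=np.array([np.cos(A),np.sin(A),0]); xv=np.array([yv[1],-yv[0],0])
def W(x,y,z): return np.r_[col,0]+x*xv+y*yv+np.array([0,0,z])
def st(p): q=np.array(p)-np.r_[col,0]; return np.array([q@xv,q@yv,p[2]])
Rg=R.from_euler("xyz",[np.pi,0,A]).as_matrix()
def delta(p,pos,ori,Rt=Rg):
    Mc=R.from_euler("xyz",ori).as_matrix()
    return np.r_[Mc.T@(np.array(p)-pos)/.4, R.from_matrix(Mc.T@Rt).as_rotvec()/np.radians(120)].round(4)
E
python3 - <<'E'
from h import *
p=np.array([.133,.534,.219]);o=[np.pi,0,2.898]
print(W(-.05,.181,.32), delta(p+[0,0,.1],p,o), delta(W(-.05,.181,.32),p,o))
print(R.from_matrix(R.from_euler("xyz",o).as_matrix().T@Rg).as_rotvec())
E
```

```text
[0.53155859 0.04676158 0.32      ] [ 0.      0.     -0.25    0.     -0.      1.0604] [-1.2608 -0.9418 -0.2525  0.     -0.      1.0604]
[ 0.00000000e+00 -2.71994054e-16  2.22100000e+00]
```

arm_command([
  [0,0,-0.15,0,0,0.08,0],
  [-0.06,-0.05,-0.25,0,0,0.16,0],
  [-0.17,-0.13,-0.25,0,0,0.24,0],
  [-0.29,-0.21,-0.25,0,0,0.32,0],
  [-0.4,-0.3,-0.25,0,0,0.4,0],
])

```text
time_s: 0.72
tcp_pos: [0.2599, 0.3773, 0.3183]
orientation: [-3.141, 0.0, 2.055]
ft_force: [0.6, 0.3, -0.6]
opening: 0.514
finger_force: 0.0
```

```bash
cat > g.py <<'E'
import sys
from h import *
from plant import manip
s=manip.sense(); print(round(s["time_s"],3),"stand",st(s["tcp_pos"]).round(4),"ori",s["orientation"].round(3),"F",s["ft_force"].round(1),"Fst",round(float(s["ft_force"]@xv),1),round(float(s["ft_force"]@yv),1),"q",s["qpos"].round(2),s["opening"].round(2),round(float(s["finger_force"]),1))
if len(sys.argv)>1: print("delta",delta(W(*map(float,sys.argv[1:4])),s["tcp_pos"],s["orientation"]))
E
python3 g.py -.05 .181 .32
```

```text
Traceback (most recent call last):
  File "g.py", line 4, in <module>
    s=manip.sense(); print(round(s["time_s"],3),"stand",st(s["tcp_pos"]).round(4),"ori",s["orientation"].round(3),"F",s["ft_force"].round(1),"Fst",round(float(s["ft_force"]@xv),1),round(float(s["ft_force"]@yv),1),"q",s["qpos"].round(2),s["opening"].round(2),round(float(s["finger_force"]),1))
                                                                                                                                                                                                                                            ^^^^^^^^^^^^^^^^^^
AttributeError: 'float' object has no attribute 'round'
```

```bash
sed -i 's/s\["opening"\].round(2)/round(s["opening"],2)/' g.py; python3 g.py -.05 .181 .32
```

```text
0.725 stand [-0.4778  0.1763  0.3183] ori [-3.141  0.     2.055] F [ 0.6  0.3 -0.6] Fst 0.1 0.7 q [ 0.72  0.04  1.56 -0.    1.55  0.24] 0.51 0.0
delta [-1.0475e+00  2.1650e-01 -3.9000e-03  0.0000e+00  2.0000e-04  6.5800e-01]
```

arm_command([
  [-0.13,0.027,0,0,0,0.08,0],
  [-0.27,0.055,0,0,0,0.165,0],
  [-0.4,0.083,0,0,0,0.25,0],
  [-0.53,0.11,0,0,0,0.33,0],
  [-0.66,0.137,0,0,0,0.41,0],
])

```text
time_s: 1.35
tcp_pos: [0.4322, 0.1699, 0.3184]
orientation: [-3.141, 0.0, 1.196]
ft_force: [0.5, 0.3, 0.6]
opening: 0.016
finger_force: 0.0
```

```bash
python3 g.py -.05 .181 .32
```

```text
1.35 stand [-0.2082  0.1806  0.3184] ori [-3.141  0.     1.196] F [0.5 0.3 0.6] Fst 0.0 0.6 q [0.13 0.05 1.54 0.   1.55 0.51] 0.02 0.0
delta [-1.953e-01  3.440e-01 -4.200e-03 -2.000e-04  1.000e-04  2.476e-01]
```

arm_command([
  [-0.065,0.115,0,0,0,0.083,0],
  [-0.13,0.23,0,0,0,0.166,0],
  [-0.195,0.344,0,0,0,0.248,0],
  [-0.195,0.344,0.08,0,0,0.248,0],
  [-0.195,0.344,0.1,0,0,0.248,0],
])

```text
time_s: 1.98
tcp_pos: [0.5304, 0.0485, 0.2761]
orientation: [-3.138, 0.004, 0.681]
ft_force: [-0.4, -0.1, -1.1]
opening: 0.004
finger_force: 0.0
```

```bash
python3 g.py -.015 .181 .247
python3 - <<'E'
from h import *
from plant import manip
out=[]
for n in("scene","side"):
    d=manip.get_image(n); np.save(f"pics/{n}1.npy",d,allow_pickle=True)
    print(proj(d,W(.028,.181,.252)))
    c=d["color"]; out.append(cv2.resize(c[120:270,210:360] if n=="scene" else c[90:240,240:390],(400,400),interpolation=cv2.INTER_CUBIC))
cv2.imwrite("pics/m1.png",np.hstack(out))
E
```

```text
1.975 stand [-0.0521  0.1812  0.2761] ori [-3.138  0.004  0.681] F [-0.4 -0.1 -1.1] Fst -0.1 -0.4 q [-0.12  0.2   1.47  0.    1.48  0.77] 0.0 0.0
delta [-0.0007  0.093   0.0724 -0.0018  0.0017  0.0018]
(np.float64(286.9855162291588), np.float64(176.51378537091588))
(np.float64(302.67240280055336), np.float64(147.73432936319313))
```

View pics/m1.png

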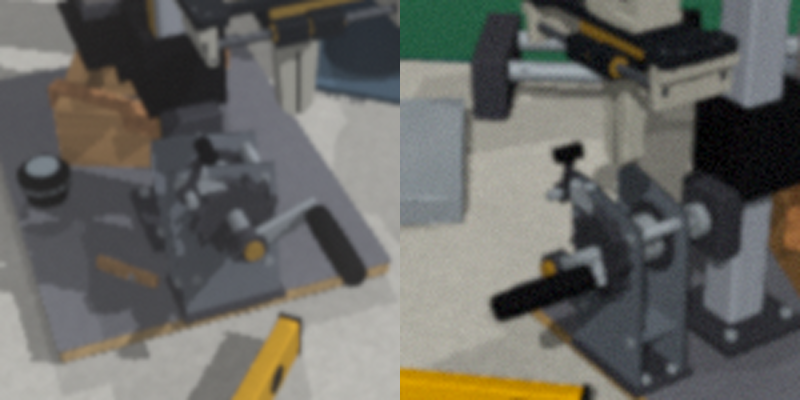

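arm_command([
  [0,0,0.04,0,0,0,0],
  [0,0.02,0.072,0,0,0,0],
  [0,0.07,0.072,0,0,0,0],
  [0,0.11,0.072,0,0,0,0],
  [0,0.117,0.072,0,0,0,0],
])

```text
time_s: 2.7
tcp_pos: [0.5624, 0.0111, 0.25]
orientation: [3.141, -0.0, 0.68]
ft_force: [-0.7, -0.0, -0.1]
opening: 0.005
finger_force: 0.0
```

```bash
python3 g.py .04 .181 .247
```

```text
2.7 stand [-0.0029  0.1827  0.25  ] ori [ 3.141 -0.     0.68 ] F [-0.7 -0.  -0.1] Fst -0.4 -0.5 q [-0.18  0.26  1.45 -0.    1.43  0.71] 0.0 0.0
delta [-4.500e-03  1.072e-01  7.600e-03  3.000e-04 -1.000e-04  1.500e-03]
```

arm_command([
  [-0.003,0.02,0.008,0,0,0,0],
  [-0.004,0.035,0.008,0,0,0,0],
  [-0.004,0.05,0.008,0,0,0,0],
  [-0.004,0.065,0.008,0,0,0,0],
  [-0.004,0.08,0.008,0,0,0,0],
])

```text
time_s: 3.32
tcp_pos: [0.5804, -0.0136, 0.2507]
orientation: [3.138, -0.002, 0.682]
ft_force: [-6.8, -0.3, 19.1]
opening: 0.008
finger_force: 8.5
```

```bash
python3 g.py .04 .181 .247
```

```text
3.325 stand [0.0276 0.1813 0.2507] ori [ 3.138e+00 -2.000e-03  6.820e-01] F [-6.8 -0.3 19.1] Fst -4.0 -5.5 q [-0.21  0.29  1.41 -0.    1.43  0.67] 0.01 8.5
delta [-0.0009  0.0309  0.0093  0.0018 -0.0009  0.0026]
```

```bash
python3 - <<'E'
from h import *
from plant import manip
out=[]
for n in("scene","side"):
    d=manip.get_image(n)
    c=d["color"]; out.append(cv2.resize(c[150:230,240:320] if n=="scene" else c[110:190,260:340],(400,400),interpolation=cv2.INTER_CUBIC))
    print(proj(d,W(.028,.181,.252)),proj(d,W(.062,.181,.252)),proj(d,W(.0276,.181,.251)))
cv2.imwrite("pics/m2.png",np.hstack(out))
E
python3 g.py
```

```text
(np.float64(286.9855162291588), np.float64(176.51378537091588)) (np.float64(272.81508519996055), np.float64(179.7601966622649)) (np.float64(287.16906460249174), np.float64(176.82077105639235))
(np.float64(302.67240280055336), np.float64(147.73432936319313)) (np.float64(294.69446563679617), np.float64(142.52858637132022)) (np.float64(302.7709236094428), np.float64(148.18856892472877))
3.425 stand [0.0283 0.1817 0.2502] ori [ 3.137e+00 -3.000e-03  6.820e-01] F [-2.6  1.   8.9] Fst -2.4 -1.4 q [-0.22  0.29  1.41 -0.    1.43  0.67] 0.01 3.7
```

View pics/m2.png

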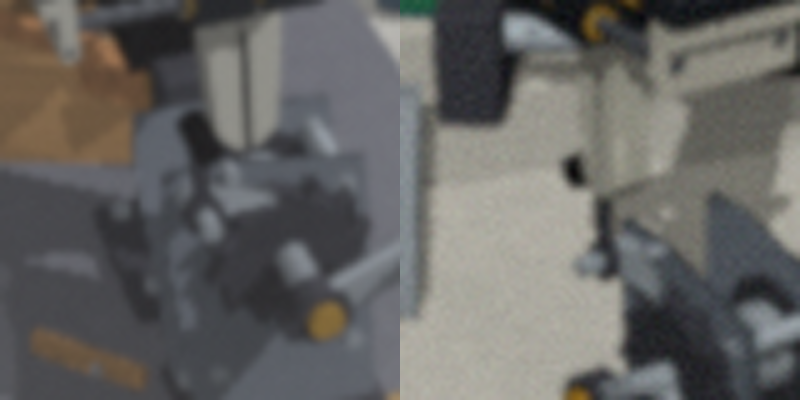

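arm_command([
  [0,-0.05,0,0,0,0,0],
  [0,-0.05,0.015,0,0,0,0],
  [0,-0.05,0.025,0,0,0,0],
  [0,-0.03,0.025,0,0,0,0],
  [0,-0.01,0.025,0,0,0,0],
])

```text
time_s: 4.05
tcp_pos: [0.5781, -0.0108, 0.2364]
orientation: [-3.142, 0.0, 0.682]
ft_force: [-0.4, -1.0, -0.5]
opening: 0.009
finger_force: 0.0
```

```bash
python3 g.py .04 .181 .238
```

```text
4.05 stand [0.024  0.1812 0.2364] ori [-3.142  0.     0.682] F [-0.4 -1.  -0.5] Fst 0.6 -0.9 q [-0.21  0.3   1.44 -0.    1.41  0.68] 0.01 0.0
delta [-0.0007  0.0399 -0.004  -0.      0.0001  0.0023]
```

Now push on in small steps toward the stop.

arm_command([
  [0,0.01,0,0,0,0,0],
  [0,0.018,0,0,0,0,0],
  [0,0.026,0,0,0,0,0],
  [0,0.033,0,0,0,0,0],
])

```text
time_s: 4.55
tcp_pos: [0.5857, -0.0203, 0.2366]
orientation: [-3.141, 0.0, 0.682]
ft_force: [-1.8, 2.0, 0.0]
opening: 0.001
finger_force: 1.4
```

```bash
cat > k.py <<'E'
from h import *
from plant import manip
d=manip.get_image("scene")
g=d["color"].max(2); m=(g<45).astype(np.uint8); m[:168]=0;m[190:]=0;m[:,:262]=0;m[:,300:]=0
n,l,S,C=cv2.connectedComponentsWithStats(m)
print([(S[i][4],C[i].round(1).tolist()) for i in range(1,n) if S[i][4]>5])
for x in(.028,.045,.062): print(x,np.round(proj(d,W(x,.181,.252+.003*(x==.045))),1))
E
python3 g.py; python3 k.py
```

```text
4.55 stand [0.0362 0.1812 0.2366] ori [-3.141  0.     0.682] F [-1.8  2.   0. ] Fst -2.7 -0.1 q [-0.22  0.31  1.42  0.    1.41  0.66] 0.0 1.4
[(np.int32(45), [274.9, 179.1])]
0.028 [287.  176.5]
0.045 [279.9 177.1]
0.062 [272.8 179.8]
```

arm_command([
  [0,0.006,0,0,0,0,0],
  [0,0.012,0,0,0,0,0],
  [0,0.018,0,0,0,0,0],
  [0,0.022,0,0,0,0,0],
])

```text
time_s: 5.1
tcp_pos: [0.589, -0.0245, 0.2359]
orientation: [-3.134, 0.001, 0.683]
ft_force: [-10.7, 11.6, 2.8]
opening: 0.005
finger_force: 7.8
```

```bash
python3 g.py; python3 k.py
```

```text
5.1 stand [0.0415 0.1811 0.2359] ori [-3.134e+00  1.000e-03  6.830e-01] F [-10.7  11.6   2.8] Fst -15.8 -1.0 q [-0.23  0.32  1.4   0.    1.42  0.65] 0.0 7.8
[(np.int32(39), [272.6, 179.8])]
0.028 [287.  176.5]
0.045 [279.9 177.1]
0.062 [272.8 179.8]
```

arm_command([
  [0,-0.06,0,0,0,0,0],
  [0,-0.1,-0.06,0,0,0,0],
  [0,-0.12,-0.16,0,0,0,0.3],
  [0.11,-0.19,-0.16,0,0,0,0.6],
  [0.217,-0.254,-0.16,0,0,0,0.6],
])

```text
time_s: 5.78
tcp_pos: [0.5965, 0.1065, 0.3023]
orientation: [3.138, -0.003, 0.68]
ft_force: [0.0, 0.7, -0.6]
opening: 0.283
finger_force: 0.0
```

```bash
python3 g.py -.0603 .268 .23;python3 k.py
```

```text
5.775 stand [-0.0559  0.269   0.3023] ori [ 3.138e+00 -3.000e-03  6.800e-01] F [ 0.   0.7 -0.6] Fst -0.5 0.5 q [-0.01  0.32  1.25 -0.    1.57  0.88] 0.28 0.0
delta [-0.0031 -0.0116  0.1806  0.0018 -0.0015  0.0014]
[(np.int32(55), [272.7, 179.8])]
0.028 [287.  176.5]
0.045 [279.9 177.1]
0.062 [272.8 179.8]
```

arm_command([
  [-0.003,-0.01,0.04,0,0,0,0.6],
  [-0.003,-0.011,0.1,0,0,0,0.6],
  [-0.003,-0.011,0.19,0,0,0,0.6],
  [-0.003,-0.011,0.28,0,0,0,0.6],
  [-0.003,-0.011,0.336,0,0,0,0.6],
])

```text
time_s: 6.45
tcp_pos: [0.5911, 0.1084, 0.1646]
orientation: [3.141, 0.001, 0.682]
ft_force: [0.5, -0.4, 0.5]
opening: 0.6
finger_force: 0.0
```

```bash
python3 g.py -.0603 .268 .166
python3 - <<'E'
from h import *
from plant import manip
out=[]
for n in("scene","side"):
    d=manip.get_image(n)
    c=d["color"]; out.append(cv2.resize(c[140:240,260:360] if n=="scene" else c[110:210,230:330],(400,400),interpolation=cv2.INTER_CUBIC))
cv2.imwrite("pics/m3.png",np.hstack(out))
E
```

```text
6.45 stand [-0.0607  0.2661  0.1646] ori [3.141e+00 1.000e-03 6.820e-01] F [ 0.5 -0.4  0.5] Fst 0.7 0.1 q [-0.    0.39  1.49 -0.    1.27  0.89] 0.6 0.0
delta [ 0.0049  0.001  -0.0036  0.0002  0.0003  0.0024]
```

View pics/m3.png

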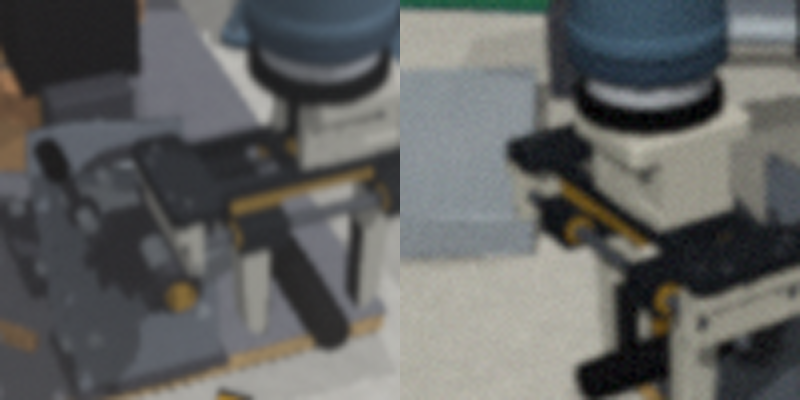

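arm_command([
  [0,0,0,0,0,0,0.4],
  [0,0,0,0,0,0,0],
  [0,0,0,0,0,0,0],
  [0,0,0,0,0,0,0],
  [0,0,0,0,0,0,0],
])

```text
time_s: 7.18
tcp_pos: [0.593, 0.1076, 0.1675]
orientation: [3.137, -0.002, 0.682]
ft_force: [3.8, -4.4, 1.4]
opening: 0.256
finger_force: 30.0
```

```bash
cat > n.py <<'E'
from h import *
from plant import manip
d=manip.get_image("scene")
cv2.imwrite("pics/last.png",d["color"])
E
python3 g.py
```

```text
7.175 stand [-0.0589  0.267   0.1675] ori [ 3.137e+00 -2.000e-03  6.820e-01] F [ 3.8 -4.4  1.4] Fst 5.8 0.2 q [-0.    0.39  1.48 -0.    1.27  0.89] 0.26 30.0
```

```bash
cat > c.py <<'E'
import sys
from h import *
from plant import manip
H=np.array([.0005,.160]); RR=.065
s=manip.sense(); T=toolT(s); g=st(T[:3,3]+T[:3,2]*(-manip.grip_depth)); v=g[[0,2]]-H
ph=np.arctan2(v[1],-v[0]); f=np.array([s["ft_force"]@xv,s["ft_force"][2]])
F=lambda p:f@[np.sin(p),np.cos(p)]
print("t",round(s["time_s"],2),"phi",round(ph,3),"r",round(np.hypot(*v),4),"y",round(g[1],4),"Ft",round(F(ph),1),"Fr",round(f@v/np.hypot(*v),1),"Fy",round(s["ft_force"]@yv,1),"ori",s["orientation"].round(3),"grip",round(s["opening"],3))
for d in map(float,sys.argv[1:]):
    dx=-RR*(np.cos(ph+d)-np.cos(ph)); dz=RR*(np.sin(ph+d)-np.sin(ph))
    print(d,"y %.4f z %.4f"%(dx/.4,-dz/.4))
E
python3 c.py -.05 -.1 -.15 -.2 -.25
python3 - <<'E'
from h import *
s=np.load("pics/scene0.npy",allow_pickle=True).item(); d=np.load("pics/side0.npy",allow_pickle=True).item()
E
```

```text
t 7.17 phi 0.417 r 0.0651 y 0.2669 Ft 3.6 Fr -4.7 Fy 0.2 ori [ 3.137e+00 -2.000e-03  6.820e-01] grip 0.256
-0.05 y -0.0031 z 0.0075
-0.1 y -0.0058 z 0.0152
-0.15 y -0.0082 z 0.0229
-0.2 y -0.0101 z 0.0308
-0.25 y -0.0116 z 0.0388
```

arm_command([
  [0,-0.003,0.0075,0,0,0,0],
  [0,-0.006,0.015,0,0,0,0],
  [0,-0.008,0.023,0,0,0,0],
  [0,-0.01,0.031,0,0,0,0],
  [0,-0.0115,0.039,0,0,0,0],
])

```text
time_s: 7.8
tcp_pos: [0.5906, 0.1106, 0.1526]
orientation: [3.135, -0.003, 0.681]
ft_force: [2.7, -6.5, 4.8]
opening: 0.258
finger_force: 30.0
```

```bash
python3 c.py -.05 -.1 .1 .2 .3 .4;python3 - <<'E'
from h import *
from plant import manip
out=[]
for n in("scene","side"):
    d=manip.get_image(n)
    c=d["color"]; out.append(cv2.resize(c[150:230,240:320] if n=="scene" else c[60:220,260:420],(400,400),interpolation=cv2.INTER_CUBIC))
    np.save(f"pics/{n}3.npy",d,allow_pickle=True)
cv2.imwrite("pics/m4.png",np.hstack(out))
E
```

```text
t 7.8 phi 0.178 r 0.0644 y 0.267 Ft 5.9 Fr -5.9 Fy -2.0 ori [ 3.135e+00 -3.000e-03  6.810e-01] grip 0.258
-0.05 y -0.0012 z 0.0080
-0.1 y -0.0021 z 0.0161
0.1 y 0.0037 z -0.0158
0.2 y 0.0089 z -0.0312
0.3 y 0.0156 z -0.0460
0.4 y 0.0238 z -0.0600
```

View pics/m4.png

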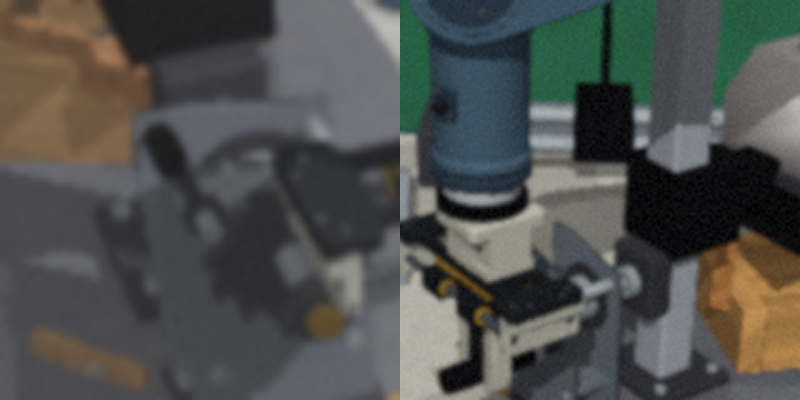

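Run:
```python
from h import *
s=np.load("pics/scene3.npy",allow_pickle=True).item(); d=np.load("pics/side3.npy",allow_pickle=True).item()
a=cv2.resize(d["color"][125:215,375:475],(500,450),interpolation=cv2.INTER_CUBIC)
b=cv2.resize(s["color"][110:200,215:275],(300,450),interpolation=cv2.INTER_CUBIC)
cv2.imwrite("pics/m5.png",cv2.convertScaleAbs(np.hstack([a,b]),alpha=1.5,beta=15))
for w in(.0,):
  for c in(s,d):
    for z in(.108,.16):
      print(z,[np.round(proj(c,W(x,y,z)),1).tolist() for x in(-.088,.088) for y in(-.04,-.2)])
```

```text
0.108 [[302.7, 164.7], [286.2, 138.3], [245.3, 177.5], [233.2, 148.9]]
0.16 [[302.4, 150.3], [285.5, 124.4], [243.3, 162.8], [231.0, 134.7]]
0.108 [[400.9, 194.5], [443.8, 177.1], [356.8, 167.3], [398.5, 153.1]]
0.16 [[403.1, 176.6], [446.8, 160.0], [357.8, 150.6], [400.3, 137.1]]
```

View pics/m5.png

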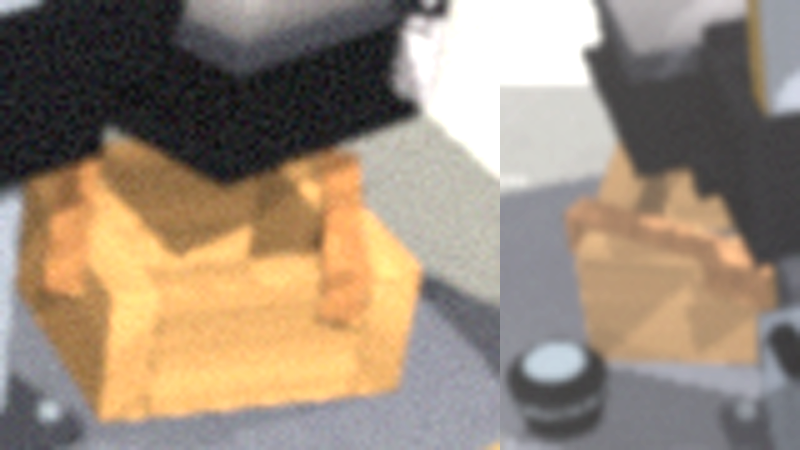

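Run:
```python
from h import *
s=np.load("pics/scene3.npy",allow_pickle=True).item(); d=np.load("pics/side3.npy",allow_pickle=True).item()
def onx(c,u,v,x0):
    o,r=ray(c,u,v); t=(x0-(o-np.r_[col,0])@xv)/(r@xv); return st(o+t*r).round(4)
def ony(c,u,v,y0):
    o,r=ray(c,u,v); t=(y0-(o-np.r_[col,0])@yv)/(r@yv); return st(o+t*r).round(4)
for u,v in[(228,183),(418,112)]: print(onx(d,375+u/5,125+v/5,-.075))
for u,v in[(100,297),(418,268)]: print("frame top",st(plane(d,375+u/5,125+v/5,.108)).round(4))
for u,v in[(100,420),(402,390)]: print("frame bot",st(plane(d,375+u/5,125+v/5,.028)).round(4))
# scene head corners: far-left lower (635,175)? 
for u,v in[(637,177),(590,45)]: print("scene",onx(s,215+(u-500)/5,110+v/5,.075))
np.set_printoptions(linewidth=250)
g=d["color"].astype(int)
for u in(440,442,444): print(u,[(v,*g[v,u-1:u+2].mean(0).round().astype(int).tolist()) for v in range(152,196)])
```

```text
[-0.075  -0.1123  0.1751]
[-0.075  -0.2582  0.1761]
frame top [-0.0423 -0.0629  0.108 ]
frame top [-0.1161 -0.227   0.108 ]
frame bot [-0.0438 -0.0722  0.028 ]
frame bot [-0.1167 -0.2333  0.028 ]
scene [ 0.075  -0.095   0.1814]
scene [ 0.075  -0.201   0.2114]
440 [(152, 12, 12, 14), (153, 15, 16, 17), (154, 24, 31, 46), (155, 33, 54, 77), (156, 41, 68, 101), (157, 44, 75, 109), (158, 41, 72, 109), (159, 46, 81, 121), (160, 53, 92, 140), (161, 57, 99, 148), (162, 57, 103, 151), (163, 56, 99, 147), (164, 54, 95, 140), (165, 55, 96, 138), (166, 50, 90, 133), (167, 51, 86, 133), (168, 50, 90, 135), (169, 49, 90, 134), (170, 49, 87, 135), (171, 50, 91, 136), (172, 54, 97, 143), (173, 56, 99, 146), (174, 59, 103, 154), (175, 60, 105, 156), (176, 58, 104, 153), (177, 61, 106, 156), (178, 60, 104, 154), (179, 60, 103, 148), (180, 56, 97, 142), (181, 52, 92, 135), (182, 52, 92, 135), (183, 57, 96, 142), (184, 60, 101, 149), (185, 58, 105, 153), (186, 57, 103, 153), (187, 58, 101, 149), (188, 55, 92, 136), (189, 54, 91, 125), (190, 59, 99, 137), (191, 66, 111, 152), (192, 67, 116, 158), (193, 
[... 1177 characters left out ...]
 59, 106, 159), (163, 56, 99, 152), (164, 54, 98, 149), (165, 59, 102, 151), (166, 58, 102, 157), (167, 62, 108, 165), (168, 61, 112, 167), (169, 63, 112, 168), (170, 62, 109, 164), (171, 60, 107, 162), (172, 63, 109, 164), (173, 62, 111, 166), (174, 64, 110, 167), (175, 64, 111, 165), (176, 61, 110, 166), (177, 66, 115, 171), (178, 64, 111, 164), (179, 56, 100, 148), (180, 55, 97, 144), (181, 53, 95, 145), (182, 58, 103, 154), (183, 58, 105, 158), (184, 60, 106, 158), (185, 59, 102, 157), (186, 56, 98, 150), (187, 58, 100, 150), (188, 56, 98, 146), (189, 53, 95, 137), (190, 54, 96, 131), (191, 62, 107, 147), (192, 67, 116, 160), (193, 69, 121, 163), (194, 69, 119, 163), (195, 72, 125, 167)]
```

Run:
```python
from h import *
d=np.load("pics/side3.npy",allow_pickle=True).item()
p0=np.array([-.0431,-.0675]);e=np.array([-.0733,-.1625]);e/=np.linalg.norm(e);n=np.array([-e[1],e[0]]) 
n=n if n[0]<0 else -n
c,_=ray(d,0,0);c=st(c)
for off in(0,.01,.02,.03,.04):
    o=[]
    for u,v in[(442,179),(442,182),(442,189),(394,184.5)]:
        _,r=ray(d,u,v); r=np.array([r@xv,r@yv,r[2]])
        t=(off-(c[:2]-p0)@n)/(r[:2]@n); q=c+t*r; o.append((round(float((q[:2]-p0)@e),4),round(float(q[2]),4)))
    print(off,o)
```

```text
0 [(0.1275, 0.1109), (0.1291, 0.1014), (0.1327, 0.0792), (-0.0068, 0.1073)]
0.01 [(0.1221, 0.117), (0.1236, 0.1077), (0.1272, 0.0856), (-0.0109, 0.1134)]
0.02 [(0.1167, 0.1231), (0.1182, 0.1139), (0.1217, 0.092), (-0.015, 0.1196)]
0.03 [(0.1113, 0.1292), (0.1128, 0.1201), (0.1163, 0.0985), (-0.019, 0.1257)]
0.04 [(0.1059, 0.1353), (0.1073, 0.1263), (0.1108, 0.1049), (-0.0231, 0.1319)]
```

```bash
cat > c.py <<'E'
import sys
from h import *
from plant import manip
H=np.array([.0005,.160]); RR=.065; K=3600.
s=manip.sense(); T=toolT(s); g=st(T[:3,3]+T[:3,2]*(-manip.grip_depth)); v=g[[0,2]]-H
ph=np.arctan2(v[1],-v[0])%(2*np.pi); f=np.array([s["ft_force"]@xv,s["ft_force"][2]])
t=lambda p:np.array([np.sin(p),np.cos(p)])
Ft=f@t(ph)
print("t",round(s["time_s"],2),"phi",round(ph,3),"drop mm",round((ph-.417)*14,1),"r",round(np.hypot(*v),4),"y",round(g[1],4),"Ft",round(Ft,1),"Fr",round(f@v/np.hypot(*v),1),"Fy",round(s["ft_force"]@yv,1),"ori",s["orientation"].round(3),"grip",round(s["opening"],3),"q",s["qpos"].round(2))
cmd=v-f/K
tau=float(sys.argv[1])  # wanted tilt of tool about rod: body leans towards stand +x
hold=float(sys.argv[2])
M0=T[:3,:3]
for i,d in enumerate(map(float,sys.argv[3:])):
    p=ph+d; tgt=RR*np.array([-np.cos(p),np.sin(p)])-hold*t(p)/K
    dx,dz=tgt-cmd
    dw=xv*dx+np.array([0,0,dz])
    Rt=R.from_rotvec(yv*tau).as_matrix()@Rg
    full=R.from_matrix(M0.T@Rt).as_rotvec()
    part=full*(i+1)/(len(sys.argv)-3)
    Mn=M0@R.from_rotvec(part).as_matrix()
    dT=dw+manip.grip_depth*(Mn[:,2]-M0[:,2])
    print(d,np.r_[M0.T@dT/.4,part/np.radians(120)].round(4).tolist())
E
python3 c.py 0 5 .1 .2 .3 .4 .5
```

```text
t 7.9 phi 0.174 drop mm -3.4 r 0.0643 y 0.2669 Ft 4.6 Fr -7.2 Fy -1.6 ori [ 3.136e+00 -2.000e-03  6.810e-01] grip 0.256 q [ 0.    0.4   1.51 -0.    1.23  0.89]
0.1 [-0.0, 0.0065, -0.015, 0.0006, -0.0002, 0.0004]
0.2 [-0.0, 0.0114, -0.0305, 0.0012, -0.0005, 0.0008]
0.3 [-0.0, 0.0178, -0.0454, 0.0017, -0.0007, 0.0013]
0.4 [-0.0001, 0.0256, -0.0596, 0.0023, -0.001, 0.0017]
0.5 [-0.0001, 0.0348, -0.073, 0.0029, -0.0012, 0.0021]
```

arm_command([
  [0,0.0065,-0.015,0,0,0,0],
  [0,0.0115,-0.0305,0,0,0,0],
  [0,0.018,-0.0455,0,0,0,0],
  [0,0.02,-0.05,0,0,0,0],
])

```text
time_s: 8.4
tcp_pos: [0.5941, 0.1062, 0.1716]
orientation: [3.14, -0.002, 0.682]
ft_force: [3.0, -2.4, 2.5]
opening: 0.257
finger_force: 30.0
```

```bash
python3 c.py 0 5 .1 .2 .3 .4 .5
```

```text
t 8.4 phi 0.485 drop mm 0.9 r 0.0652 y 0.2669 Ft 3.9 Fr -2.2 Fy 0.9 ori [ 3.14e+00 -2.00e-03  6.82e-01] grip 0.257 q [-0.01  0.39  1.47 -0.    1.28  0.88]
0.1 [-0.0, 0.0094, -0.0125, 0.0001, -0.0001, 0.0005]
0.2 [-0.0001, 0.0188, -0.0258, 0.0003, -0.0003, 0.0009]
0.3 [-0.0001, 0.0294, -0.0381, 0.0004, -0.0004, 0.0014]
0.4 [-0.0002, 0.0412, -0.0492, 0.0006, -0.0006, 0.0018]
0.5 [-0.0002, 0.0541, -0.0591, 0.0007, -0.0007, 0.0023]
```

arm_command([
  [0,0.009,-0.0125,0,0,0,0],
  [0,0.019,-0.026,0,0,0,0],
  [0,0.0295,-0.038,0,0,0,0],
  [0,0.041,-0.049,0,0,0,0],
  [0,0.054,-0.059,0,0,0,0],
])

```text
time_s: 9.02
tcp_pos: [0.6065, 0.0907, 0.1955]
orientation: [-3.14, -0.001, 0.682]
ft_force: [0.2, 1.7, 9.8]
opening: 0.259
finger_force: 30.0
```

```bash
python3 c.py 0 5 .1 .2 .3 .4 .5
```

```text
t 9.03 phi 0.963 drop mm 7.6 r 0.0661 y 0.2669 Ft 4.6 Fr 8.7 Fy 1.2 ori [-3.14e+00 -1.00e-03  6.82e-01] grip 0.259 q [-0.03  0.39  1.41  0.    1.34  0.85]
0.1 [-0.0001, 0.0115, -0.0115, -0.0001, -0.0001, 0.0005]
0.2 [-0.0001, 0.0259, -0.019, -0.0003, -0.0002, 0.001]
0.3 [-0.0002, 0.041, -0.025, -0.0004, -0.0003, 0.0016]
0.4 [-0.0003, 0.0567, -0.0295, -0.0005, -0.0004, 0.0021]
0.5 [-0.0004, 0.0727, -0.0324, -0.0007, -0.0005, 0.0026]
```

```bash
sed -i 's/H=np.array(\[.0005,.160\])/H=np.array([.0005,.1612])/' c.py; python3 c.py 0 5 .1 .2 .3 .4 .5
```

```text
t 9.03 phi 0.953 drop mm 7.5 r 0.0651 y 0.2669 Ft 4.7 Fr 8.6 Fy 1.2 ori [-3.14e+00 -1.00e-03  6.82e-01] grip 0.259 q [-0.03  0.39  1.41  0.    1.34  0.85]
0.1 [-0.0001, 0.01, -0.0136, -0.0001, -0.0001, 0.0005]
0.2 [-0.0001, 0.0244, -0.0212, -0.0003, -0.0002, 0.001]
0.3 [-0.0002, 0.0394, -0.0274, -0.0004, -0.0003, 0.0016]
0.4 [-0.0003, 0.055, -0.0321, -0.0005, -0.0004, 0.0021]
0.5 [-0.0004, 0.071, -0.0352, -0.0007, -0.0005, 0.0026]
```

arm_command([
  [0,0.01,-0.0135,0,0,0,0],
  [0,0.0245,-0.021,0,0,0,0],
  [0,0.0395,-0.0275,0,0,0,0],
  [0,0.055,-0.032,0,0,0,0],
  [0,0.071,-0.035,0,0,0,0],
])

```text
time_s: 9.65
tcp_pos: [0.6253, 0.0671, 0.2085]
orientation: [3.141, -0.0, 0.682]
ft_force: [5.3, -2.2, 2.9]
opening: 0.261
finger_force: 30.0
```

```bash
python3 c.py 0 5 .1 .2 .3 .4 .5
```

```text
t 9.65 phi 1.455 drop mm 14.5 r 0.0665 y 0.2668 Ft 5.3 Fr 2.3 Fy 2.8 ori [ 3.141 -0.     0.682] grip 0.261 q [-0.07  0.41  1.35 -0.    1.39  0.82]
0.1 [-0.0001, 0.0167, 0.0008, 0.0001, -0.0, 0.0005]
0.2 [-0.0002, 0.0329, 0.001, 0.0001, -0.0001, 0.0009]
0.3 [-0.0003, 0.049, 0.0029, 0.0002, -0.0001, 0.0014]
0.4 [-0.0003, 0.0649, 0.0063, 0.0002, -0.0002, 0.0019]
0.5 [-0.0004, 0.0804, 0.0113, 0.0003, -0.0002, 0.0023]
```

```bash
sed -i 's/\.0005,\.1612/.0005,.1622/' c.py; python3 c.py 0 5 .1 .2 .3 .4 .5
```

```text
t 9.65 phi 1.453 drop mm 14.5 r 0.0655 y 0.2668 Ft 5.3 Fr 2.3 Fy 2.8 ori [ 3.141 -0.     0.682] grip 0.261 q [-0.07  0.41  1.35 -0.    1.39  0.82]
0.1 [-0.0001, 0.0164, -0.0017, 0.0001, -0.0, 0.0005]
0.2 [-0.0002, 0.0326, -0.0015, 0.0001, -0.0001, 0.0009]
0.3 [-0.0002, 0.0488, 0.0003, 0.0002, -0.0001, 0.0014]
0.4 [-0.0003, 0.0646, 0.0037, 0.0002, -0.0002, 0.0019]
0.5 [-0.0004, 0.0801, 0.0087, 0.0003, -0.0002, 0.0023]
```

arm_command([
  [0,0.0165,-0.0015,0,0,0,0],
  [0,0.0325,-0.0015,0,0,0,0],
  [0,0.049,0.0003,0,0,0,0],
  [0,0.0645,0.0037,0,0,0,0],
  [0,0.08,0.0087,0,0,0,0],
])

```text
time_s: 10.28
tcp_pos: [0.6456, 0.0418, 0.2047]
orientation: [3.14, -0.0, 0.682]
ft_force: [5.9, -2.7, 1.1]
opening: 0.258
finger_force: 30.0
```

```bash
python3 c.py 0 5 .1 .2 .3 .4 .5
```

```text
t 10.28 phi 1.955 drop mm 21.5 r 0.0661 y 0.2668 Ft 5.0 Fr 3.2 Fy 2.9 ori [ 3.14  -0.     0.682] grip 0.258 q [-0.11  0.44  1.3  -0.    1.39  0.78]
0.1 [-0.0001, 0.0146, 0.0072, 0.0001, -0.0, 0.0004]
0.2 [-0.0001, 0.0287, 0.0151, 0.0002, -0.0, 0.0009]
0.3 [-0.0002, 0.042, 0.0245, 0.0004, -0.0, 0.0013]
0.4 [-0.0003, 0.0543, 0.0352, 0.0005, -0.0, 0.0018]
0.5 [-0.0003, 0.0654, 0.047, 0.0006, -0.0001, 0.0022]
```

arm_command([
  [0,0.0145,0.007,0,0,0,0],
  [0,0.0285,0.015,0,0,0,0],
  [0,0.042,0.0245,0,0,0,0],
  [0,0.054,0.035,0,0,0,0],
  [0,0.065,0.047,0,0,0,0],
])

```text
time_s: 10.9
tcp_pos: [0.6622, 0.0211, 0.1855]
orientation: [3.14, 0.0, 0.681]
ft_force: [6.4, -4.7, -0.5]
opening: 0.256
finger_force: 30.0
```

```bash
python3 c.py 0 5 .1 .2 .25 .3 .35
python3 - <<'E'
from h import *
from plant import manip
d=manip.get_image("side"); np.save("pics/side5.npy",d,allow_pickle=True)
d0=np.load("pics/side3.npy",allow_pickle=True).item()
np.set_printoptions(linewidth=250)
# head/cork colour columns: near corner of the plate and above cork
for u in(400,420,436,440,444):
    c=d["color"][:,u-1:u+2].max(2).mean(1).astype(int); c0=d0["color"][:,u-1:u+2].max(2).mean(1).astype(int)
    print(u,"now",c[148:194].tolist()); print("   was",c0[148:194].tolist())
E
```

```text
t 10.9 phi 2.455 drop mm 28.5 r 0.0664 y 0.2668 Ft 5.3 Fr 5.6 Fy 2.0 ori [3.14  0.    0.681] grip 0.256 q [-0.14  0.48  1.29 -0.    1.37  0.75]
0.1 [-0.0, 0.0104, 0.0127, 0.0002, 0.0, 0.0004]
0.2 [-0.0001, 0.0189, 0.0265, 0.0004, 0.0, 0.0008]
0.25 [-0.0001, 0.0227, 0.0337, 0.0006, 0.0, 0.0013]
0.3 [-0.0001, 0.026, 0.0411, 0.0007, 0.0, 0.0017]
0.35 [-0.0001, 0.029, 0.0487, 0.0009, 0.0001, 0.0021]
400 now [14, 13, 8, 9, 16, 11, 13, 7, 8, 8, 13, 9, 13, 17, 22, 42, 70, 89, 95, 99, 99, 99, 98, 103, 118, 135, 152, 167, 177, 181, 180, 177, 178, 173, 173, 180, 189, 187, 185, 187, 186, 184, 183, 179, 177, 169]
   was [12, 14, 20, 34, 67, 98, 112, 112, 107, 99, 92, 85, 84, 89, 89, 88, 101, 113, 136, 157, 173, 175, 174, 169, 170, 174, 177, 180, 183, 184, 182, 178, 178, 175, 176, 182, 190, 188, 185, 189, 186, 183, 179, 181, 176, 172]
420 now [46, 44, 37, 26, 16, 10, 12, 14, 11, 14, 14, 8, 13, 13, 11, 11, 9, 12, 14, 11, 16, 11, 17, 23, 49, 78, 94, 102, 116, 131, 144, 152, 158, 162, 171, 164, 162, 162, 156, 150, 148, 151, 153, 154, 156, 151]
   was [9, 14, 15, 15, 14, 13, 13, 16, 15, 16, 13, 14, 1
[... 793 characters left out ...]
2, 136, 149, 157, 160]
   was [13, 14, 16, 11, 14, 17, 46, 77, 101, 108, 109, 121, 140, 148, 151, 147, 140, 138, 133, 132, 134, 134, 134, 135, 143, 146, 154, 156, 153, 156, 154, 148, 141, 135, 134, 142, 148, 153, 152, 149, 135, 125, 136, 152, 157, 160]
444 now [7, 6, 11, 11, 10, 10, 5, 4, 11, 14, 4, 16, 16, 14, 22, 49, 75, 88, 110, 134, 146, 153, 157, 162, 162, 164, 165, 166, 165, 170, 161, 150, 142, 144, 153, 157, 154, 151, 148, 149, 144, 136, 128, 146, 156, 163]
   was [18, 14, 14, 17, 35, 69, 100, 108, 107, 115, 133, 151, 161, 164, 159, 151, 149, 150, 156, 165, 167, 168, 164, 162, 163, 166, 166, 164, 165, 170, 164, 148, 144, 145, 154, 157, 157, 156, 149, 149, 146, 137, 131, 147, 159, 163]
```

arm_command([
  [0,0.0105,0.0125,0,0,0,0],
  [0,0.019,0.0265,0,0,0,0],
  [0,0.0225,0.0335,0,0,0,0],
  [0,0.026,0.041,0,0,0,0],
  [0,0.029,0.0485,0,0,0,0],
])

```text
time_s: 11.58
tcp_pos: [0.6692, 0.0123, 0.1654]
orientation: [3.141, 0.001, 0.681]
ft_force: [7.7, -4.2, -3.3]
opening: 0.255
finger_force: 30.0
```

```bash
python3 c.py 0 5 .05 .1 .2
python3 - <<'E'
from h import *
from plant import manip
d=manip.get_image("side"); np.save("pics/side6.npy",d,allow_pickle=True)
d0=np.load("pics/side3.npy",allow_pickle=True).item()
f=lambda c:cv2.resize(c[140:200,370:470],(800,480),interpolation=cv2.INTER_LANCZOS4)[:,100:]
a=f(d["color"]);
s=manip.get_image("scene")["color"]
b=cv2.resize(s[130:190,220:280],(480,480),interpolation=cv2.INTER_LANCZOS4)
m=np.hstack([a[:,:560],b[:,:240]])
cv2.imwrite("pics/m6.png",cv2.convertScaleAbs(m,alpha=1.5,beta=15))
E
```

```text
t 11.57 phi 2.804 drop mm 33.4 r 0.0663 y 0.2667 Ft 5.8 Fr 6.5 Fy 3.4 ori [3.141e+00 1.000e-03 6.810e-01] grip 0.255 q [-0.15  0.51  1.3  -0.    1.34  0.74]
0.05 [-0.0, 0.0039, 0.0078, 0.0002, 0.0001, 0.0007]
0.1 [0.0, 0.0062, 0.0156, 0.0003, 0.0002, 0.0014]
0.2 [0.0, 0.0095, 0.0315, 0.0005, 0.0003, 0.0021]
```

View pics/m6.png

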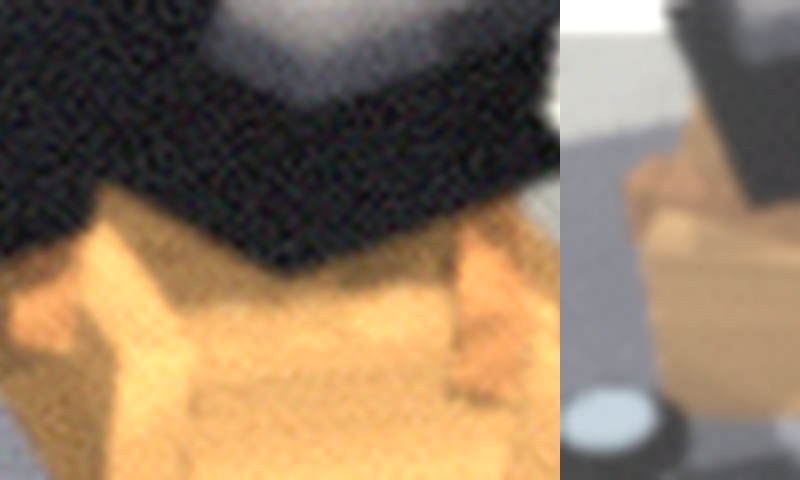

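arm_command([
  [0,0.004,0.008,0,0,0,0],
  [0,0.006,0.0155,0,0,0,0],
  [0,0.008,0.0235,0,0,0,0],
  [0,0.0095,0.0315,0,0,0,0],
])

```text
time_s: 12.18
tcp_pos: [0.6711, 0.0098, 0.1522]
orientation: [-3.141, 0.001, 0.682]
ft_force: [7.2, -2.8, -4.4]
opening: 0.262
finger_force: 30.0
```

```bash
python3 c.py 0 5 .03 .065 .13
python3 - <<'E'
from h import *
d=np.load("pics/side3.npy",allow_pickle=True).item(); s=np.load("pics/scene3.npy",allow_pickle=True).item()
# redness map R/G around cork ends and along profile lines, to split cork from pine
for n,c,us,vs in(("side",d,(388,391,440,443,446),(165,195)),("scene",s,(230,236,242,248,254),(140,175))):
    im=cv2.GaussianBlur(c["color"].astype(np.float32),(3,3),0); r=im[...,2]/np.maximum(im[...,1],1)
    for u in us: print(n,u,vs[0],(r[vs[0]:vs[1],u]*100).astype(int).tolist())
E
```

```text
t 12.18 phi 3.009 drop mm 36.3 r 0.0663 y 0.2667 Ft 5.2 Fr 6.1 Fy 3.8 ori [-3.141e+00  1.000e-03  6.820e-01] grip 0.262 q [-0.15  0.52  1.31 -0.    1.32  0.74]
0.03 [0.0, 0.0017, 0.0049, -0.0001, 0.0002, 0.0007]
0.065 [0.0, 0.0023, 0.0105, -0.0001, 0.0004, 0.0015]
0.13 [0.0001, 0.0029, 0.0211, -0.0002, 0.0006, 0.0022]
side 388 165 [152, 152, 150, 149, 150, 150, 150, 151, 152, 152, 150, 148, 148, 148, 148, 149, 150, 149, 146, 143, 140, 139, 139, 138, 138, 138, 140, 139, 136, 136]
side 391 165 [152, 150, 148, 148, 147, 146, 148, 149, 148, 148, 147, 146, 146, 145, 145, 146, 146, 143, 139, 137, 137, 138, 137, 139, 140, 140, 138, 139, 140, 138]
side 440 165 [146, 148, 152, 151, 150, 151, 149, 147, 148, 148, 148, 147, 148, 147, 146, 146, 147, 148, 147, 146, 146, 148, 148, 145, 140, 137, 136, 136, 136, 135]
side 443 165 [150, 151, 150, 149, 149, 150, 150, 149, 149, 149, 150, 149, 148, 148, 148, 150, 151, 150, 148, 149, 151, 151, 149, 148, 144, 140, 137, 135, 135, 135]
side 446 165 [140, 144, 145, 146, 147, 146, 146, 146, 147, 148, 149, 149, 149, 148, 148, 150, 150, 149, 147, 146, 148, 148, 
[... 289 characters left out ...]
 124, 126, 130, 131, 131, 131, 130, 127, 125, 124, 124, 124, 124, 124, 124, 123, 123, 123, 124, 124, 124, 124, 123, 124, 124, 123]
scene 242 140 [106, 108, 112, 115, 119, 121, 123, 123, 123, 123, 123, 125, 128, 131, 131, 131, 131, 129, 127, 125, 124, 124, 124, 124, 124, 124, 125, 125, 124, 124, 124, 124, 124, 123, 124]
scene 248 140 [104, 103, 105, 112, 119, 122, 123, 123, 123, 123, 123, 124, 125, 128, 131, 132, 132, 131, 130, 129, 126, 125, 124, 124, 123, 123, 123, 124, 124, 124, 125, 125, 124, 124, 125]
scene 254 140 [103, 104, 105, 107, 110, 112, 115, 117, 120, 122, 123, 124, 124, 124, 125, 126, 128, 130, 132, 132, 130, 128, 126, 125, 125, 125, 125, 125, 124, 125, 125, 124, 124, 124, 124]
```

arm_command([
  [0,0.001,0.003,0,0,0,0],
  [0,0.0017,0.0055,0,0,0,0],
  [0,0.002,0.008,0,0,0,0],
  [0,0.0023,0.0105,0,0,0,0],
  [0,0.0023,0.0105,0,0,0,0],
])

```text
time_s: 12.8
tcp_pos: [0.6713, 0.0095, 0.1476]
orientation: [-3.14, 0.002, 0.682]
ft_force: [7.5, -2.7, -6.4]
opening: 0.256
finger_force: 30.0
```

```bash
python3 c.py 0 5 .03 .065 .13
python3 - <<'E'
from h import *
d=np.load("pics/side3.npy",allow_pickle=True).item(); s=np.load("pics/scene3.npy",allow_pickle=True).item()
p0=np.array([-.0431,-.0675]);e=np.array([-.0733,-.1625]);e/=np.linalg.norm(e);n=np.array([e[1],-e[0]])
def fr(p): q=st(p)[:2]-p0; return np.round([q@e,q@n],4)  # e: along near face, n: out of it
for z in(.108,.112,.12,.132):
    print(z,"side",[fr(plane(d,u,v,z)).tolist() for u,v in((443,189.3),(443,179),(388,183.3),(391,182.3))],"scene bot/top",[fr(plane(s,u,v,z)).tolist() for u,v in((236,156.3),(254,163),(236,149.7),(254,155.5),(228,148),(228,153))])
E
```

```text
t 12.8 phi 3.078 drop mm 37.3 r 0.0662 y 0.2667 Ft 6.8 Fr 6.4 Fy 4.2 ori [-3.14e+00  2.00e-03  6.82e-01] grip 0.256 q [-0.15  0.52  1.31 -0.    1.31  0.74]
0.03 [0.0, 0.0018, 0.006, -0.0002, 0.0002, 0.0007]
0.065 [0.0001, 0.002, 0.0117, -0.0005, 0.0005, 0.0015]
0.13 [0.0001, 0.002, 0.0223, -0.0007, 0.0007, 0.0022]
0.108 side [[0.1101, 0.0467], [0.1328, -0.0042], [-0.0209, -0.0076], [-0.0114, -0.0113]] scene bot/top [[0.0264, -0.1569], [-0.0059, -0.0955], [0.0628, -0.1643], [0.0339, -0.1022], [0.0709, -0.1915], [0.0429, -0.1854]]
0.112 side [[0.1067, 0.0529], [0.1292, 0.0023], [-0.0235, -0.001], [-0.014, -0.0047]] scene bot/top [[0.0206, -0.1552], [-0.0115, -0.0942], [0.0568, -0.1626], [0.0281, -0.1009], [0.0649, -0.1897], [0.0371, -0.1835]]
0.12 side [[0.0999, 0.0653], [0.1221, 0.0154], [-0.0286, 0.0121], [-0.0192, 0.0085]] scene bot/top [[0.0091, -0.1518], [-0.0226, -0.0915], [0.0449, -0.1591], [0.0165, -0.0981], [0.0529, -0.1859], [0.0254, -0.1799]]
0.132 side [[0.0896, 0.084], [0.1114, 0.035], [-0.0362, 0.0318], [-0.0271, 0.0283]] scene bot/top [[-0.0082, -0.1468], [-0.0394, -0.0875], [0.027, -0.154], [-0.0009, -0.094], [0.0349, -0.1803], [0.0078, -0.1743]]
```

arm_command([
  [0,0.0005,0.003,0,0,0,0],
  [0,0.0005,0.006,0,0,0,0],
  [0,0,0.0085,0,0,0,0],
  [0,0,0.011,0,0,0,0],
])

```text
time_s: 13.3
tcp_pos: [0.6714, 0.0095, 0.1433]
orientation: [-3.14, 0.001, 0.682]
ft_force: [6.7, -2.5, -6.8]
opening: 0.26
finger_force: 30.0
```

```bash
python3 c.py 0 5 .03 .065
```

```text
t 13.3 phi 3.143 drop mm 38.2 r 0.0662 y 0.2667 Ft 6.8 Fr 6.1 Fy 3.7 ori [-3.14e+00  1.00e-03  6.82e-01] grip 0.26 q [-0.15  0.53  1.32 -0.    1.3   0.74]
0.03 [0.0, 0.0014, 0.0061, -0.0003, 0.0003, 0.0011]
0.065 [0.0001, 0.0012, 0.0118, -0.0006, 0.0007, 0.0022]
```

arm_command([
  [0,0.0005,0.003,0,0,0,0],
  [0,0.0005,0.006,0,0,0,0],
  [0,0,0.009,0,0,0,0],
  [0,0,0.0115,0,0,0,0],
])

```text
time_s: 13.8
tcp_pos: [0.6712, 0.0097, 0.1385]
orientation: [-3.14, 0.002, 0.682]
ft_force: [6.5, -2.3, -6.4]
opening: 0.26
finger_force: 30.0
```

```bash
python3 c.py 0 6 .03 .07
python3 - <<'E'
from h import *
from plant import manip
d=manip.get_image("side")["color"]; d0=np.load("pics/side0.npy",allow_pickle=True).item()["color"]
# light passing: dark-head lower edge vs cork redness at columns over the two corks
for u in(384,388,392,436,440,444,448,452):
    c=d[:,u-1:u+2].mean(1); v=np.where(c[:,2]>40)[0]; v=v[v>145][0]
    print(u,"head edge row",v,[int(100*c[k,2]/c[k,1]) for k in range(v+1,v+26)])
E
```

```text
t 13.8 phi 3.216 drop mm 39.2 r 0.0661 y 0.2666 Ft 6.0 Fr 6.3 Fy 3.6 ori [-3.14e+00  2.00e-03  6.82e-01] grip 0.26 q [-0.15  0.53  1.32  0.    1.29  0.74]
0.03 [0.0, 0.0013, 0.005, -0.0004, 0.0004, 0.0011]
0.07 [0.0001, 0.0008, 0.0114, -0.0009, 0.0008, 0.0022]
384 head edge row 174 [145, 145, 144, 146, 153, 149, 149, 144, 140, 139, 138, 137, 139, 136, 135, 132, 125, 115, 111, 103, 101, 96, 99, 98, 98]
388 head edge row 173 [156, 153, 151, 151, 146, 150, 150, 154, 152, 146, 144, 136, 138, 135, 139, 137, 144, 139, 137, 138, 136, 136, 132, 126, 121]
392 head edge row 170 [142, 142, 144, 141, 142, 140, 140, 140, 140, 141, 142, 140, 139, 140, 139, 138, 135, 139, 140, 135, 139, 137, 134, 138, 137]
436 head edge row 170 [137, 144, 139, 139, 141, 136, 136, 136, 133, 137, 137, 135, 137, 132, 136, 136, 135, 136, 134, 134, 136, 135, 136, 135, 135]
440 head edge row 168 [155, 148, 147, 151, 148, 148, 147, 149, 147, 148, 142, 145, 144, 147, 147, 148, 149, 150, 149, 147, 142, 137, 135, 135, 135]
444 head edge row 167 [147, 156, 155, 154, 151, 148, 151, 150, 147, 149, 149, 152, 152, 151, 146, 151, 149, 150, 150, 149, 151, 146, 139, 134, 136]
448 head edge row 165 [109, 119, 130, 137, 141, 142, 142, 141, 143, 143, 145, 144, 144, 146, 139, 145, 143, 139, 136, 140, 137, 139, 136, 136, 135]
452 head edge row 146 [103, 102, 100, 100, 101, 100, 100, 102, 100, 100, 99, 102, 99, 117, 75, 101, 100, 100, 101, 103, 101, 102, 106, 110, 120]
```

arm_command([
  [0,0,0.003,0,0,0,0],
  [0,0,0.006,0,0,0,0],
  [0,0,0.009,0,0,0,0],
  [0,0,0.0115,0,0,0,0],
])

```text
time_s: 14.35
tcp_pos: [0.6708, 0.0101, 0.1337]
orientation: [-3.139, 0.002, 0.682]
ft_force: [6.5, -1.2, -6.3]
opening: 0.262
finger_force: 30.0
```

```bash
python3 c.py 0 6 .03 .07
```

```text
t 14.35 phi 3.289 drop mm 40.2 r 0.0661 y 0.2667 Ft 5.5 Fr 5.9 Fy 4.3 ori [-3.139e+00  2.000e-03  6.820e-01] grip 0.262 q [-0.15  0.54  1.33  0.    1.28  0.74]
0.03 [0.0, 0.0008, 0.0047, -0.0007, 0.0004, 0.0012]
0.07 [0.0001, -0.0002, 0.0111, -0.0014, 0.0009, 0.0023]
```

arm_command([
  [0,0,0.003,0,0,0,0],
  [0,0,0.006,0,0,0,0],
  [0,-0.0005,0.009,0,0,0,0],
  [0,-0.001,0.0115,0,0,0,0],
])

```text
time_s: 14.85
tcp_pos: [0.6702, 0.0109, 0.1289]
orientation: [-3.138, 0.002, 0.682]
ft_force: [5.9, 1.1, -7.3]
opening: 0.258
finger_force: 30.0
```

```bash
python3 c.py 0 6 .03 .07
```

```text
t 14.85 phi 3.362 drop mm 41.2 r 0.066 y 0.2666 Ft 6.5 Fr 4.4 Fy 5.3 ori [-3.138e+00  2.000e-03  6.820e-01] grip 0.258 q [-0.15  0.54  1.34  0.    1.27  0.74]
0.03 [0.0001, -0.0005, 0.0052, -0.0009, 0.0005, 0.0012]
0.07 [0.0001, -0.002, 0.0115, -0.0018, 0.001, 0.0024]
```

arm_command([
  [0,-0.0005,0.003,0,0,0,0],
  [0,-0.001,0.006,0,0,0,0],
  [0,-0.0015,0.009,0,0,0,0],
  [0,-0.002,0.0115,0,0,0,0],
])

```text
time_s: 15.35
tcp_pos: [0.6694, 0.0119, 0.1242]
orientation: [-3.137, 0.002, 0.682]
ft_force: [4.6, 0.9, -6.4]
opening: 0.258
finger_force: 30.0
```

```bash
python3 c.py 0 6 .03 .07
```

```text
t 15.35 phi 3.437 drop mm 42.3 r 0.066 y 0.2666 Ft 5.4 Fr 4.0 Fy 4.1 ori [-3.137e+00  2.000e-03  6.820e-01] grip 0.258 q [-0.15  0.54  1.34  0.    1.26  0.74]
0.03 [0.0001, -0.0009, 0.0044, -0.0011, 0.0005, 0.0012]
0.07 [0.0001, -0.0028, 0.0106, -0.0022, 0.001, 0.0024]
```

arm_command([
  [0,-0.0007,0.003,0,0,0,0],
  [0,-0.0014,0.0055,0,0,0,0],
  [0,-0.002,0.0085,0,0,0,0],
  [0,-0.003,0.011,0,0,0,0],
])

```text
time_s: 15.85
tcp_pos: [0.6688, 0.0127, 0.1209]
orientation: [-3.138, 0.002, 0.682]
ft_force: [2.9, 2.9, -5.6]
opening: 0.259
finger_force: 30.0
```

```bash
python3 c.py 0 6 .03 .07
```

```text
t 15.85 phi 3.49 drop mm 43.0 r 0.066 y 0.2666 Ft 5.4 Fr 1.5 Fy 4.1 ori [-3.138e+00  2.000e-03  6.820e-01] grip 0.259 q [-0.15  0.54  1.35  0.    1.25  0.74]
0.03 [0.0001, -0.0028, 0.0037, -0.0009, 0.0004, 0.0012]
0.07 [0.0001, -0.005, 0.0098, -0.0017, 0.0009, 0.0025]
```

arm_command([
  [0,-0.001,0.0025,0,0,0,0],
  [0,-0.002,0.005,0,0,0,0],
  [0,-0.003,0.0075,0,0,0,0],
  [0,-0.003,0.0075,0,0,0,0],
])

```text
time_s: 16.35
tcp_pos: [0.6685, 0.0131, 0.1193]
orientation: [-3.14, 0.001, 0.682]
ft_force: [-0.8, 4.0, -6.0]
opening: 0.26
finger_force: 30.0
```

```bash
python3 c.py 0 6 .03 .07
```

```text
t 16.35 phi 3.514 drop mm 43.4 r 0.0661 y 0.2667 Ft 6.9 Fr -1.2 Fy 1.9 ori [-3.14e+00  1.00e-03  6.82e-01] grip 0.26 q [-0.15  0.54  1.35  0.    1.25  0.74]
0.03 [0.0001, -0.0053, 0.0038, -0.0003, 0.0002, 0.0012]
0.07 [0.0001, -0.0078, 0.0098, -0.0006, 0.0004, 0.0024]
```

```bash
python3 - <<'E'
from h import *
from plant import manip
s=manip.sense(); T=toolT(s)
d=manip.get_image("wrist"); print("cam in tool",d["T_tool_cam"][:3,3].round(3),"in stand",st((T@d["T_tool_cam"])[:3,3]).round(3))
print("F",s["ft_force"].round(2),"Tq",s["ft_torque"].round(2),"tau",s["tau"].round(2),s["joint_velocities"].round(4))
# head row tracking in side image: px dropped since start, at plate edge columns
a=manip.get_image("side")["color"]; b=np.load("pics/side3.npy",allow_pickle=True).item()["color"]
def edge(c,u):
    g=c[:,u-1:u+2,2].mean(1); v=np.arange(145,190); k=[i for i in v if g[i]>40 and g[i-1]<=40][-1:]; return [round(i-1+(40-g[i-1])/(g[i]-g[i-1]),2) for i in k]
for u in(400,408,414,420,426,432,440,444): print(u,edge(b,u),edge(a,u))
E
python3 c.py 0 6; python3 k.py
```

```text
cam in tool [ 0.079  0.    -0.166] in stand [0.062 0.346 0.285]
F [-0.81  3.96 -5.96] Tq [ 0.6   0.22 -0.13] tau [ -2.52 -61.73 -29.9   -1.27  -0.42  -0.13] [-0.0012 -0.0005 -0.0007  0.0004  0.0019  0.0004]
400 [np.float64(151.18)] [np.float64(167.85)]
408 [np.float64(155.25)] [np.float64(172.35)]
414 [np.float64(158.77)] [np.float64(175.87)]
420 [np.float64(161.13)] [np.float64(176.43)]
426 [np.float64(159.3)] [np.float64(174.34)]
432 [np.float64(156.27)] [np.float64(172.19)]
440 [np.float64(153.78)] [np.float64(168.8)]
444 [np.float64(152.14)] [np.float64(167.19)]
t 16.45 phi 3.513 drop mm 43.3 r 0.0662 y 0.2667 Ft 5.0 Fr -1.9 Fy 2.1 ori [-3.14e+00  1.00e-03  6.82e-01] grip 0.257 q [-0.15  0.54  1.35  0.    1.25  0.74]
[(np.int32(11), [268.0, 187.8])]
0.028 [287.  176.5]
0.045 [279.9 177.1]
0.062 [272.8 179.8]
```

Run:
```python
from h import *
from plant import manip
for n,(u,v) in(("scene",(270,56)),("side",(377,45))):
    c=manip.get_image(n)["color"].astype(int); b=np.load(f"pics/{n}0.npy",allow_pickle=True).item()["color"].astype(int)
    print(n,"B=blue arm, k=dark, .=unchanged from start, o=changed other")
    for r in range(max(v-44,0),v+40,4):
        s=""
        for x in range(u-90,u+90,3):
            p=c[r,x]; ch=abs(p-b[r,x]).sum()>45
            s+= "B" if ch and p[0]>p[2]+25 else "." if not ch else "k" if p.max()<50 else "o"
        print(r,s)
```

```text
scene B=blue arm, k=dark, .=unchanged from start, o=changed other
12 ......................................ooo.ooBBBBBBooBBBBBBBB
16 .....................................BBBBooBBBBBBBBBoBBBBBBB
20 ....................................BBBBoBBBBBBBBBBBBBBBBBBB
24 ...................................BBBBoooooooooooBBBBBBBBBB
28 ..................................BBBBBoooooooooooooBBBBBBBB
32 .................................BBBBBBooooooooooooBBBBBBBBB
36 ................................BBBBBBBoooooooooooBBBBBBBBB.
40 ...............................BBBBBBBBooooooooooBBBBBBBBBB.
44 ..............................BBBBBBBBBoooooooooBBBBBBBBBBB.
48 ............................oBBBBBBBBBBoooooooooBBBBBBBBBBB.
52 ...........................oBBBBBBBBBBBooooooooBBBBBBBBBBBB.
56 ..........................oBBBBBBBBBBBBoo...ooBBBBBBBBBBBB..
60 .........................oBBBBBBBBBBBBoo.....BBBBBBBBBBBB...
64 ........................oBBBBBB..BBBBoo.....BBBBBBBBBBBBBBBB
68 ...................ooooooBBB.BBBBBBBooo....BBBBBBBBBBBBBBBBB
72 ..................oooooBBBBB.BBBBBBooo....oBBBBBBBBBBBBBBB..
76 .......
[... 1015 characters left out ...]
BBBBBBBBBBBBBBBBBBBBBBB.kkk.................................
45 BBBBBBBBBBBBBBBBBBBBBB......................................
49 BBBBBBBBBBBBBBBBBBB.........................................
53 BBBBBBBBBBBBBBB...........ooo.koooo.........................
57 BBBBBBBBBBB...............ooooooooo.........................
61 BBBBBB....................oooooooo..........................
65 BB.......................ooooooooo..........................
69 .........................ooooooooo..........................
73 .........................ooooooooo..........................
77 .........................ooooooooo......BBBBBBBBBBBB........
81 .........................ooo..........BBBBBBoBoBoBBBBBBB....
```

```bash
python3 c.py -.35 6 -.03 -.05 -.05 -.05 -.05
```

```text
t 16.6 phi 3.512 drop mm 43.3 r 0.0662 y 0.2667 Ft 6.5 Fr -3.4 Fy 1.1 ori [-3.14e+00  1.00e-03  6.82e-01] grip 0.259 q [-0.15  0.54  1.35  0.    1.25  0.74]
-0.03 [0.0, -0.0003, -0.0064, -0.0335, 0.0, 0.0005]
-0.05 [-0.0, 0.0039, -0.0098, -0.0671, 0.0, 0.001]
-0.05 [-0.0, 0.0072, -0.0104, -0.1006, 0.0, 0.0015]
-0.05 [-0.0, 0.0104, -0.0112, -0.1342, 0.0, 0.002]
-0.05 [-0.0, 0.0135, -0.0122, -0.1677, 0.0, 0.0024]
```

arm_command([
  [0,0,-0.0065,-0.0335,0,0,0],
  [0,0.004,-0.01,-0.067,0,0,0],
  [0,0.007,-0.0105,-0.1005,0,0,0],
  [0,0.0105,-0.011,-0.134,0,0,0],
  [0,0.0135,-0.012,-0.1675,0,0,0],
])

```text
time_s: 17.23
tcp_pos: [0.673, 0.0077, 0.1248]
orientation: [2.788, -0.0, 0.682]
ft_force: [-0.9, -1.5, -6.5]
opening: 0.259
finger_force: 30.0
```

```bash
python3 c.py -.35 6 .03 .07
```

```text
t 17.23 phi 3.451 drop mm 42.5 r 0.0651 y 0.2667 Ft 6.0 Fr 2.6 Fy -1.7 ori [ 2.788 -0.     0.682] grip 0.259 q [-0.01  0.45  1.56 -0.34  0.93  1.06]
0.03 [-0.0, -0.0018, 0.0049, 0.0009, -0.0004, 0.001]
0.07 [-0.0001, -0.006, 0.0099, 0.0019, -0.0008, 0.002]
```

arm_command([
  [0,-0.001,0.0025,0,0,0,0],
  [0,-0.002,0.005,0,0,0,0],
  [0,-0.004,0.0075,0,0,0,0],
  [0,-0.006,0.01,0,0,0,0],
])

```text
time_s: 17.73
tcp_pos: [0.6718, 0.0091, 0.1195]
orientation: [2.792, 0.0, 0.681]
ft_force: [-2.4, 1.3, -4.7]
opening: 0.257
finger_force: 30.0
```

```bash
python3 c.py -.35 6 .03 .07
```

```text
t 17.73 phi 3.535 drop mm 43.7 r 0.0652 y 0.2667 Ft 5.3 Fr -0.5 Fy -1.1 ori [2.792 0.    0.681] grip 0.257 q [-0.01  0.45  1.56 -0.34  0.93  1.06]
0.03 [-0.0, -0.0036, 0.0027, -0.0001, -0.0002, 0.001]
0.07 [-0.0, -0.0081, 0.0073, -0.0001, -0.0005, 0.002]
```

arm_command([
  [0,-0.002,0.002,0,0,0,0],
  [0,-0.004,0.004,0,0,0,0],
  [0,-0.006,0.006,0,0,0,0],
  [0,-0.008,0.0078,0,0,0,0],
])

```text
time_s: 18.23
tcp_pos: [0.6706, 0.0106, 0.1156]
orientation: [2.791, 0.001, 0.682]
ft_force: [-3.2, 0.9, -4.7]
opening: 0.261
finger_force: 30.0
```

```bash
python3 c.py -.35 6 .03 .07
```

```text
t 18.23 phi 3.603 drop mm 44.6 r 0.0651 y 0.2667 Ft 5.4 Fr -0.3 Fy -1.9 ori [2.791e+00 1.000e-03 6.820e-01] grip 0.261 q [-0.    0.46  1.57 -0.34  0.92  1.07]
0.03 [-0.0, -0.0036, 0.0028, 0.0001, -0.0003, 0.0011]
0.07 [-0.0, -0.0084, 0.0071, 0.0003, -0.0005, 0.0023]
```

arm_command([
  [0,-0.002,0.002,0,0,0,0],
  [0,-0.004,0.004,0,0,0,0],
  [0,-0.006,0.006,0,0,0,0],
  [0,-0.009,0.0078,0,0,0,0],
])

```text
time_s: 18.73
tcp_pos: [0.6692, 0.0125, 0.1115]
orientation: [2.791, 0.0, 0.682]
ft_force: [-4.6, 0.5, -3.5]
opening: 0.256
finger_force: 30.0
```

```bash
python3 c.py -.35 6 .03 .075
```

```text
t 18.73 phi 3.675 drop mm 45.6 r 0.0651 y 0.2668 Ft 4.6 Fr -1.0 Fy -3.3 ori [2.791 0.    0.682] grip 0.256 q [-0.    0.46  1.58 -0.35  0.91  1.07]
0.03 [-0.0, -0.0035, 0.0019, 0.0002, -0.0003, 0.0011]
0.075 [-0.0, -0.0093, 0.0064, 0.0003, -0.0006, 0.0023]
```

arm_command([
  [0,-0.0025,0.002,0,0,0,0],
  [0,-0.005,0.0035,0,0,0,0],
  [0,-0.0075,0.005,0,0,0,0],
  [0,-0.0095,0.007,0,0,0,0],
])

```text
time_s: 19.23
tcp_pos: [0.6676, 0.0145, 0.1075]
orientation: [2.791, 0.0, 0.682]
ft_force: [-5.6, 0.8, -4.3]
opening: 0.258
finger_force: 30.0
```

```bash
python3 c.py -.35 6 .03 .075
```

```text
t 19.23 phi 3.747 drop mm 46.6 r 0.065 y 0.2668 Ft 5.9 Fr -0.9 Fy -3.9 ori [2.791 0.    0.682] grip 0.258 q [ 0.    0.46  1.59 -0.35  0.9   1.08]
0.03 [-0.0, -0.0043, 0.0022, 0.0001, -0.0003, 0.0011]
0.075 [-0.0, -0.0104, 0.0063, 0.0003, -0.0006, 0.0022]
```

arm_command([
  [0,-0.0025,0.002,0,0,0,0],
  [0,-0.005,0.0035,0,0,0,0],
  [0,-0.0075,0.005,0,0,0,0],
  [0,-0.0105,0.0063,0,0,0,0],
])

```text
time_s: 19.73
tcp_pos: [0.6657, 0.0168, 0.1038]
orientation: [2.791, 0.0, 0.682]
ft_force: [-4.8, 0.2, -4.7]
opening: 0.262
finger_force: 30.0
```

```bash
python3 c.py -.35 6 .03 .075
```

```text
t 19.73 phi 3.821 drop mm 47.7 r 0.0649 y 0.2668 Ft 5.7 Fr 0.5 Fy -3.7 ori [2.791 0.    0.682] grip 0.262 q [ 0.01  0.46  1.59 -0.35  0.89  1.09]
0.03 [-0.0, -0.0036, 0.0031, 0.0002, -0.0003, 0.0011]
0.075 [-0.0, -0.01, 0.0067, 0.0004, -0.0007, 0.0022]
```

arm_command([
  [0,-0.0025,0.002,0,0,0,0],
  [0,-0.005,0.0035,0,0,0,0],
  [0,-0.0075,0.005,0,0,0,0],
  [0,-0.0105,0.0063,0,0,0,0],
])

```text
time_s: 20.23
tcp_pos: [0.6637, 0.0194, 0.1]
orientation: [2.791, 0.0, 0.682]
ft_force: [-6.0, 1.2, -4.0]
opening: 0.257
finger_force: 30.0
```

```bash
python3 c.py -.35 6 .03 .075
```

```text
t 20.23 phi 3.898 drop mm 48.7 r 0.0649 y 0.2668 Ft 6.1 Fr -0.7 Fy -3.9 ori [2.791 0.    0.682] grip 0.257 q [ 0.01  0.46  1.6  -0.36  0.88  1.1 ]
0.03 [-0.0, -0.0045, 0.0021, 0.0001, -0.0004, 0.0011]
0.075 [-0.0, -0.0112, 0.0052, 0.0003, -0.0007, 0.0022]
```

arm_command([
  [0,-0.003,0.0015,0,0,0,0],
  [0,-0.006,0.003,0,0,0,0],
  [0,-0.009,0.004,0,0,0,0],
  [0,-0.0115,0.005,0,0,0,0],
])

```text
time_s: 20.72
tcp_pos: [0.6614, 0.0222, 0.0966]
orientation: [2.791, 0.0, 0.682]
ft_force: [-4.7, 2.0, -2.8]
opening: 0.26
finger_force: 30.0
```

```bash
python3 c.py -.35 6 .03 .075
```

```text
t 20.73 phi 3.975 drop mm 49.8 r 0.0648 y 0.2668 Ft 5.3 Fr -1.0 Fy -2.4 ori [2.791 0.    0.682] grip 0.26 q [ 0.02  0.47  1.61 -0.36  0.88  1.11]
0.03 [-0.0, -0.0041, 0.0015, 0.0001, -0.0004, 0.0011]
0.075 [-0.0, -0.011, 0.0041, 0.0003, -0.0007, 0.0022]
```

arm_command([
  [0,-0.003,0.0015,0,0,0,0],
  [0,-0.006,0.0025,0,0,0,0],
  [0,-0.009,0.0035,0,0,0,0],
  [0,-0.0115,0.0043,0,0,0,0],
])

```text
time_s: 21.22
tcp_pos: [0.6591, 0.0251, 0.0934]
orientation: [2.791, 0.0, 0.682]
ft_force: [-5.3, 1.1, -3.1]
opening: 0.258
finger_force: 30.0
```

```bash
python3 c.py -.35 6 .03 .075
```

```text
t 21.23 phi 4.051 drop mm 50.9 r 0.0648 y 0.2668 Ft 5.1 Fr -0.1 Fy -3.4 ori [2.791 0.    0.682] grip 0.258 q [ 0.02  0.47  1.62 -0.36  0.87  1.12]
0.03 [-0.0, -0.0039, 0.0018, 0.0001, -0.0004, 0.0011]
0.075 [-0.0, -0.011, 0.0039, 0.0003, -0.0007, 0.0022]
```

arm_command([
  [0,-0.003,0.0015,0,0,0,0],
  [0,-0.006,0.0025,0,0,0,0],
  [0,-0.009,0.0035,0,0,0,0],
  [0,-0.0118,0.0035,0,0,0,0],
])

```text
time_s: 21.72
tcp_pos: [0.6566, 0.0283, 0.0907]
orientation: [2.791, -0.0, 0.682]
ft_force: [-6.0, 0.9, -3.1]
opening: 0.263
finger_force: 30.0
```

```bash
python3 c.py -.35 6 .03 .075
```

```text
t 21.73 phi 4.126 drop mm 51.9 r 0.0647 y 0.2668 Ft 5.4 Fr 0.1 Fy -4.1 ori [ 2.791 -0.     0.682] grip 0.263 q [ 0.03  0.47  1.62 -0.37  0.87  1.13]
0.03 [-0.0, -0.0042, 0.0019, 0.0002, -0.0004, 0.0011]
0.075 [-0.0, -0.0113, 0.0035, 0.0003, -0.0008, 0.0022]
```

arm_command([
  [0,-0.003,0.001,0,0,0,0],
  [0,-0.006,0.002,0,0,0,0],
  [0,-0.009,0.0025,0,0,0,0],
  [0,-0.012,0.003,0,0,0,0],
])

```text
time_s: 22.22
tcp_pos: [0.6543, 0.0312, 0.0884]
orientation: [2.79, -0.0, 0.682]
ft_force: [-6.1, -0.5, 0.9]
opening: 0.257
finger_force: 30.0
```

```bash
python3 c.py -.35 6 .03 .075
```

```text
t 22.23 phi 4.193 drop mm 52.9 r 0.0647 y 0.2669 Ft 2.5 Fr -2.4 Fy -5.0 ori [ 2.79  -0.     0.682] grip 0.257 q [ 0.03  0.47  1.63 -0.37  0.86  1.14]
0.03 [-0.0, -0.0026, -0.0005, 0.0004, -0.0005, 0.0011]
0.075 [-0.0, -0.0099, 0.0006, 0.0008, -0.0009, 0.0023]
```

arm_command([
  [0,-0.002,0.0005,0,0,0,0],
  [0,-0.004,0.001,0,0,0,0],
  [0,-0.005,0.001,0,0,0,0],
  [0,-0.005,0.001,0,0,0,0],
])

```text
time_s: 22.72
tcp_pos: [0.6543, 0.0313, 0.0883]
orientation: [2.787, -0.001, 0.682]
ft_force: [-5.6, -3.6, 2.0]
opening: 0.256
finger_force: 30.0
```

```bash
python3 c.py -.35 0 .015 .03
```

```text
t 22.73 phi 4.196 drop mm 52.9 r 0.0647 y 0.2669 Ft -0.4 Fr -2.1 Fy -6.7 ori [ 2.787e+00 -1.000e-03  6.820e-01] grip 0.256 q [ 0.03  0.47  1.63 -0.37  0.86  1.14]
0.015 [-0.0, -0.0024, -0.0003, 0.001, -0.0006, 0.0011]
0.03 [-0.0001, -0.0049, 0.0001, 0.002, -0.0012, 0.0021]
```

arm_command([
  [0,0,0,0,0,0,0.3],
  [0,0,0,0,0,0,0.4],
  [0,0,0,0,0,0,0.55],
  [0,0,0,0,0,0,0.6],
  [0,0,0,0,0,0,0.6],
])

```text
time_s: 23.35
tcp_pos: [0.6532, 0.0327, 0.0866]
orientation: [2.791, -0.0, 0.682]
ft_force: [-0.1, 0.7, 0.1]
opening: 0.596
finger_force: 0.0
```

```bash
python3 c.py -.35 0
```

```text
t 23.35 phi 4.231 drop mm 53.4 r 0.0653 y 0.267 Ft 0.5 Fr -0.4 Fy 0.4 ori [ 2.791 -0.     0.682] grip 0.596 q [ 0.03  0.47  1.63 -0.37  0.86  1.14]
```

arm_command([
  [0,0,-0.05,0,0,0,0.6],
  [0,0,-0.13,0,0,0,0.6],
  [0,0,-0.22,0,0,0,0.6],
  [0,0,-0.32,0,0,0,0.6],
  [0,0,-0.4,0,0,0,0.6],
])

```text
time_s: 23.98
tcp_pos: [0.6183, 0.0762, 0.2403]
orientation: [2.789, -0.003, 0.683]
ft_force: [0.6, 0.5, -0.1]
opening: 0.598
finger_force: 0.0
```

```bash
python3 g.py
python3 - <<'E'
from h import *
from plant import manip
a=manip.get_image("side"); c=a["color"].astype(int); b=np.load("pics/side3.npy",allow_pickle=True).item()["color"]
def edge(c,u):
    g=c[:,u-1:u+2,2].mean(1); v=np.arange(145,195); k=[i for i in v if g[i]>40 and g[i-1]<=40][-1:]; return [round(float(i-1+(40-g[i-1])/(g[i]-g[i-1])),2) for i in k]
print([(u,edge(b,u),edge(c,u)) for u in(400,414,420,426,432,440)])
# grip position now: dark blob near the predicted spot
for n in("scene","side"):
    d=manip.get_image(n); p=W(.065*-np.cos(4.196)+.0005,.263,.160+.065*np.sin(4.196)); u,v=map(int,proj(d,p))
    m=d["color"][v-14:v+15,u-16:u+17].max(2)<50; y,x=np.nonzero(m); print(n,(u,v),m.sum(),x.mean()+u-16,y.mean()+v-14)
E
python3 k.py
```

```text
23.975 stand [-0.0186  0.2671  0.2403] ori [ 2.789 -0.003  0.683] F [ 0.6  0.5 -0.1] Fst -0.0 0.8 q [ 0.12  0.29  1.5  -0.32  1.18  1.1 ] 0.6 0.0
[(400, [151.18], [170.87]), (414, [158.77], [179.0]), (420, [161.13], [178.99]), (426, [159.3], [176.6]), (432, [156.27], [174.27]), (440, [153.78], [170.84])]
scene (298, 245) 209 298.4066985645933 244.8708133971292
side (273, 211) 284 273.3345070422535 211.04577464788733
[(np.int32(32), [266.5, 169.7]), (np.int32(54), [272.8, 180.0])]
0.028 [287.  176.5]
0.045 [279.9 177.1]
0.062 [272.8 179.8]
```

```bash
python3 -c "
from plant import manip
print(manip.close_job())"
```

```text
the job is handed in; nothing more can be done
None
```

I handed the job in at about 24 s: the lever is off, the pawl is clear, the head rests on the cork with no load on the crank, and the robot is touching nothing; on the way down the forearm apparently pressed lightly on the column top (roughly 9 N by estimate) until I tilted the tool away.

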